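Blow off a batch of turned bushes at the lathe bench

TASK

Fit the red tee handle onto the square spindle of the brass air valve, fully down, and turn it clockwise (seen from above) to its stop, and stand every steel bush from the blue pad upright on the narrow raised rail. Then sweep the air nozzle along them with the joystick: push the stick right over to the robot's left, hold it there for two seconds and let go so that it springs back to centre, then do the same to the right. Finally put all the bushes in the green tray, leaving the handle on the open valve and the brass collet and the black tool block where they are.

Things in the scene. Friction and masses are not known exactly. Their poses are not given: they have to be found in the camera images.
- fixture: fixed blow-off fixture: aluminium base plate 160 x 270 x 10 mm carrying the rail and, behind it, the nozzle carriage. Origin at the table, under the middle of the rail; x points away from the robot across the rail, y along the rail. Varies in place and yaw (up to 0.12 rad)
- rail_top (a point): middle of the top face of the rail (axes as fixture, z up). The rail is a steel bar 16 mm wide (x), 250 mm long (y), its top 70 mm above the table. Behind it the nozzle carriage runs along y: its hose tip stays at least 60 mm behind the rail's centre line (+x) and below 115 mm above the table, so nothing stands over the rail
- nozzle (a joint): position of the air nozzle along y of the fixture (m), 0 in the middle; driven by the stick: 0.2 m per rad, left (+y) when the stick goes left
- pendant: fixed joystick box, grey, 90 x 90 x 45 mm, carrying the stick. Origin under its centre; its y axis points to the robot's left give or take its yaw (up to 0.3 rad). It swaps sides with the valve from start to start
- stick_pivot (a point): the stick's pivot, 50 mm above the table in the middle of the pendant (axes as pendant)
- stick_ball (a point): centre of the black ball knob, 32 mm diameter, on the end of the stick, 90 mm from the pivot; the stick is a 10 mm rod with a rubber boot at its foot
- stick (a joint): tilt of the stick (rad) about the pendant's x axis: 0 upright, positive to the pendant's +y (left), negative to -y (right), stops at +-0.45. A spring of 0.8 N m/rad centres it (about 4 N at the ball for full tilt; a gripper that pinches the ball lags by a few mm, so push past the wanted tilt and check); it returns to 0 within a second when let go
- valve: fixed brass air valve block 75 x 75 x 55 mm. Origin under its centre; yaw varies
- spindle_seat (a point): centre of the collar (40 mm diameter, top 59 mm above the table) on which the handle sits; the square spindle 14 x 14 mm rises 20 mm from it, with an 11 x 11 mm tip 4 mm higher. This frame turns with the spindle: the square's sides are parallel to its x and y
- spindle (a joint): turn of the spindle (rad), growing clockwise seen from above, between stops at 0 (shut) and 1.1 (fully open); starts at 0 to 0.2, stays where left (friction 0.08 N m)
- handle: loose tee handle: dark steel hub 36 x 36 x 28 mm high with a vertical 16.5 mm square through-bore (sides parallel to its x and y) and a red bar 12 mm thick sticking out 42 mm from the hub on both sides along its x, 14 mm up. The hub's y faces are clear for gripping. Origin in the middle of the underside. 160 g. Any of the four ways round fits; about 0.18 rad of play on the spindle
- pad: fixed blue pad 140 x 270 x 4 mm on which the bushes start, in a row along its y with a spacing of 52 mm. Origin under its centre. It swaps places with the tray from start to start
- bush1: turned steel bush, upright cylinder 32 mm diameter, 36 mm tall, dark groove bands and dark bore mark on top, about 150 g; origin in the middle of its underside, z up its axis. Two or three of the four are present (None: absent)
- bush2: turned steel bush, upright cylinder 32 mm diameter, 36 mm tall, dark groove bands and dark bore mark on top, about 150 g; origin in the middle of its underside, z up its axis. Two or three of the four are present (None: absent)
- bush3: turned steel bush, upright cylinder 32 mm diameter, 36 mm tall, dark groove bands and dark bore mark on top, about 150 g; origin in the middle of its underside, z up its axis. Two or three of the four are present (None: absent)
- bush4: turned steel bush, upright cylinder 32 mm diameter, 36 mm tall, dark groove bands and dark bore mark on top, about 150 g; origin in the middle of its underside, z up its axis. Two or three of the four are present (None: absent)
- tray: loose green tray, outside 150 x 250 x 22 mm, walls and floor 4 mm; origin in the middle of its underside, long side along its y. 700 g
- collet_a: brass collet (34 mm wide head, 36 mm tall, three slots across its top) standing on the blue pad in the same row as the bushes; not part of the job, leave it
- toolblock: black tool-holder block 50 x 60 x 30 mm with a steel bar on top (42 mm high, bar 90 mm long); leave it
Not all that is in view belongs to the job. Leave any purple or turquoise look-alike of the handle alone.

How it is judged (in metres and radians):
On the way, in this order (a step that is already met when the one before it is completed fails the run):
1. the handle is fully down on the spindle and turned to open, and every bush stands released on the rail (distance between handle and spindle_seat below 0.006 m and angle between handle's own z axis and vertical below 0.08 rad and value of joint spindle above 0.85 rad and x of bush1 in the frame of rail_top between -0.009 and 0.009 m and y of bush1 in the frame of rail_top between -0.125 and 0.125 m and z of bush1 in the frame of rail_top between -0.004 and 0.005 m and angle between each of bush1, bush2, bush3, bush4's own z axis and vertical below 0.12 rad and x of bush2 in the frame of rail_top between -0.009 and 0.009 m and y of bush2 in the frame of rail_top between -0.125 and 0.125 m and z of bush2 in the frame of rail_top between -0.004 and 0.005 m and x of bush3 in the frame of rail_top between -0.009 and 0.009 m and y of bush3 in the frame of rail_top between -0.125 and 0.125 m and z of bush3 in the frame of rail_top between -0.004 and 0.005 m and x of bush4 in the frame of rail_top between -0.009 and 0.009 m and y of bush4 in the frame of rail_top between -0.125 and 0.125 m and z of bush4 in the frame of rail_top between -0.004 and 0.005 m and contact force between each of bush1, bush2, bush3, bush4 and the fingers below 0.1 N and linear speed of each of bush1, bush2, bush3, bush4 below 0.02 m/s), for 0.3 s.
2. the stick is held over to the left, bushes on the rail (value of joint stick above 0.3 rad and x of bush1 in the frame of rail_top between -0.009 and 0.009 m and y of bush1 in the frame of rail_top between -0.125 and 0.125 m and z of bush1 in the frame of rail_top between -0.004 and 0.005 m and angle between each of bush1, bush2, bush3, bush4's own z axis and vertical below 0.12 rad and x of bush2 in the frame of rail_top between -0.009 and 0.009 m and y of bush2 in the frame of rail_top between -0.125 and 0.125 m and z of bush2 in the frame of rail_top between -0.004 and 0.005 m and x of bush3 in the frame of rail_top between -0.009 and 0.009 m and y of bush3 in the frame of rail_top between -0.125 and 0.125 m and z of bush3 in the frame of rail_top between -0.004 and 0.005 m and x of bush4 in the frame of rail_top between -0.009 and 0.009 m and y of bush4 in the frame of rail_top between -0.125 and 0.125 m and z of bush4 in the frame of rail_top between -0.004 and 0.005 m), for 1.5 s.
3. the stick is let go and back at centre (value of joint stick between -0.07 and 0.07 rad and contact force between pendant and the fingers below 0.2 N), for 0.3 s.
4. the stick is held over to the right, bushes on the rail (value of joint stick below -0.3 rad and x of bush1 in the frame of rail_top between -0.009 and 0.009 m and y of bush1 in the frame of rail_top between -0.125 and 0.125 m and z of bush1 in the frame of rail_top between -0.004 and 0.005 m and angle between each of bush1, bush2, bush3, bush4's own z axis and vertical below 0.12 rad and x of bush2 in the frame of rail_top between -0.009 and 0.009 m and y of bush2 in the frame of rail_top between -0.125 and 0.125 m and z of bush2 in the frame of rail_top between -0.004 and 0.005 m and x of bush3 in the frame of rail_top between -0.009 and 0.009 m and y of bush3 in the frame of rail_top between -0.125 and 0.125 m and z of bush3 in the frame of rail_top between -0.004 and 0.005 m and x of bush4 in the frame of rail_top between -0.009 and 0.009 m and y of bush4 in the frame of rail_top between -0.125 and 0.125 m and z of bush4 in the frame of rail_top between -0.004 and 0.005 m), for 1.5 s.
5. the stick is let go and back at centre (all of step 3), for 0.3 s.
At the end, for the whole second after the job is handed in: Every bush present lies or stands in the tray, released and at rest; the handle is still fully down on the spindle (within 6 mm, upright) with the valve open (over 0.85 rad); the stick is at centre (within 0.07 rad) (distance between handle and spindle_seat below 0.006 m and angle between handle's own z axis and vertical below 0.08 rad and value of joint spindle above 0.85 rad and x of bush1 in the frame of tray between -0.075 and 0.075 m and y of bush1 in the frame of tray between -0.125 and 0.125 m and z of bush1 in the frame of tray between 0 and 0.025 m and contact force between each of bush1, bush2, bush3, bush4 and the fingers below 0.1 N and linear speed of each of bush1, bush2, bush3, bush4 below 0.02 m/s and x of bush2 in the frame of tray between -0.075 and 0.075 m and y of bush2 in the frame of tray between -0.125 and 0.125 m and z of bush2 in the frame of tray between 0 and 0.025 m and x of bush3 in the frame of tray between -0.075 and 0.075 m and y of bush3 in the frame of tray between -0.125 and 0.125 m and z of bush3 in the frame of tray between 0 and 0.025 m and x of bush4 in the frame of tray between -0.075 and 0.075 m and y of bush4 in the frame of tray between -0.125 and 0.125 m and z of bush4 in the frame of tray between 0 and 0.025 m and value of joint stick between -0.07 and 0.07 rad); the robot touches nothing.
It fails at once if the brass collet or the tool block is moved by more than 5 cm (distance of any of collet_a, toolblock from where it was at the start of the episode above 0.05 m).
Of bush1, bush2, bush3, bush4 only 2 to 3 are there at a start; the rules pass over those that are not, and their reading is None.
At some moment in a run one of handle, tray may be knocked a few centimetres aside while the robot is not near it.
It also fails if it takes over 210 s, if anything falls off the work surface, if the arm or the gripper's body presses on something with over 40 N, if the wrist force passes 120 N, or if a joint passes its speed limit or range.

ROBOT

A 6-joint arm with a two-finger parallel gripper is mounted at the origin on the work surface. World frame = base frame: x ahead of the robot, y to its left, z up, the work surface at z = 0. Lengths are in mm, angles in degrees, forces in N, time in s.
With the tool pointing down it reaches from about 300 to 950 mm from the base axis. Payload 3.1 kg.
Tool frame: the origin (TCP) lies on the front face of the gripper's body, between the roots of the fingers; the fingertips stand 73 mm ahead of it and the grasp point (between the pads) lies 54 mm ahead of it; x points along the fingers, z is the direction in which the jaws open and shut, and the axes are right-handed (so a half turn about x gives the same grasp; the last joint's range is limited). The gripper opens to 85 mm and grips with 20 to 120 N. Pads are 22 mm wide; open, the fingers measure 114 mm over their backs; the gripper's body (76 mm by 85 mm) begins 54 mm behind the grasp point. The pads swing forward as they close: fully open they stand 13 mm farther back than shut.
Start: joints at [63.959, 17.653, 93.61, -0, 68.738, -3.994], TCP at [234.634, 579.292, 303.872] pointing down, gripper open.
Joint ranges: [-175.34, 175.34], [-45.06, 112.39], [2.9, 150.54], [-68.45, 248.45], [3.09, 151.38], [-168.51, 168.51]. Speed limits (degrees/s): [159.86, 159.86, 180, 180, 180, 180].

INTERFACE

Orientations are given as [roll, pitch, yaw] about the fixed x, y, z axes, in that order (R = Rz(yaw) Ry(pitch) Rx(roll)).
In Python, from bench import status, cams, robot gives the robot as it stands. The module is installed in compiled form; this text tells all that it offers.
- The arm moves only by the shell command python3 -m crank 'ROWS' [OPENING] [FORCE]. ROWS is JSON, one flat list of numbers, 6 for each row, row after row: the shift along the world's x, y, z in m, then the turn, a rotation vector about the world's x, y, z in rad. A call has 1 to 10 rows; each row shifts and turns the commanded pose from where the row before left it; what a row does not reach is not made up. A row lasts 1/8 s, in which the tool goes at most 62.5 mm and 10.7 degrees, less where a joint would pass 70% of its speed; a pose out of reach is approached as far as the arm can. A call with a gripper value outside its range is refused whole. OPENING is the opening, from 0 (shut) to 1 (fully open), set as the call begins (- or left out, the last holds). The fingers move at their own pace and stop on an object; FORCE is the grip in N (left out, the last holds). Time passes only in rows, so rows that do not move let the fingers close. It gives the time, the measured TCP pose, the force and the opening at its end, in the units of the state.
- status.get_obs(): the state, without advancing time (a new reading comes with each control period).
- cams.grab_frame(name): name is "scene" or "side" or "wrist"; returns the picture (420x560x3 uint8, red, green, blue); there is no depth.
- cams.camera_info(name): a dict with "fx", "fy", "cx", "cy" (pixels), "rvec" (rotation vector, rad) and "tvec" (3), from world to camera coordinates, as OpenCV has them; the wrist camera has in their place "T_tool_cam" (4x4, takes a point from camera to tool coordinates, whose origin is the TCP and whose axes are the tool frame's). Camera axes: x right, y down, z forward; pixel columns grow to the right and rows downward; lengths in mm; the calibration is good to about 2 mm. A picture is of the moment at which its call begins: read the wrist's pose just before it. camera_info takes no time and is no camera call.
- robot.finish_job(): hands the job in, once; it reports no verdict.
The state is a dict: "time_s": time; "joints": joint angles; "dq": joint speeds; "joint_efforts": joint torques, N m; "tcp_pos": TCP position; "tcp_rot": TCP orientation; "ft_force": force on the tool from outside, world axes, zero at the start; "moment": the same for the moment, N m; "opening": finger opening in mm.
Only numpy, scipy, OpenCV 4.12 (cv2) and the standard library are available. Lean on these libraries where they do the work, as an engineer would, in place of code of your own. Each camera call takes 0.05 s, during which the arm holds its last target.

## Working session

There is one attempt and no reset: what is moved stays moved. The work goes in short steps, Python scripts to look and compute and a shell command to move; the robot and the scene stay as the last step left them, time stands still between calls to the robot, and variables do not carry over. Pictures are saved under pics/ and viewed, and the job is handed in when it is done.

```bash
mkdir -p pics; ls; python3 - <<'E'
from bench import status,cams
import cv2
print(status.get_obs())
for n in ("scene","side","wrist"):
    cv2.imwrite(f"pics/{n}0.png",cams.grab_frame(n)[:,:,::-1]); print(n,cams.camera_info(n))
E
```

```text
pics
{'time_s': 0.0, 'joints': array([ 6.39571747e+01,  1.77048220e+01,  9.36903634e+01, -8.35811032e-04,
        6.87379106e+01, -3.99376031e+00]), 'dq': array([-0.11069523,  0.01917705, -0.02606998, -0.06007352,  0.01268859,
        0.01466445]), 'joint_efforts': array([-5.19313580e-04, -4.15247941e+01, -2.76666337e+01, -3.01771775e-05,
        1.01049623e-02,  1.51633765e-05]), 'tcp_pos': array([234.3638044 , 578.6784411 , 302.63643251]), 'tcp_rot': array([ 176.3412446 ,   89.86690172, -115.70751642]), 'ft_force': array([ 0.67768679, -0.09347393,  0.43254753]), 'moment': array([-0.01454821, -0.01109771, -0.02573598]), 'opening': 85.60622551896508}
scene {'fx': 430.9146514227624, 'fy': 430.9146514227624, 'cx': 278.66927432235457, 'cy': 211.1003567560951, 'rvec': array([ 2.24277223,  0.62082993, -0.25243696]), 'tvec': array([-515.95526939, -166.6049924 , 1525.71921351])}
side {'fx': 379.53998338712995, 'fy': 379.53998338712995, 'cx': 284.0883117757008, 'cy': 210.1281518934186, 'rvec': array([ 0.3128235 , -2.64723929,  1.43119312]), 'tvec': array([598.44672587, 197.10661333, 857.59641993])}
wrist {'fx': 318.6909190383528, 'fy': 318.6909190383528, 'cx': 276.2626472171266, 'cy': 210.77211698317012, 'T_tool_cam': array([[ 5.28423461e-04, -3.19536628e-01,  9.47573778e-01,
        -6.87781097e+01],
       [-2.94536635e-04, -9.47573919e-01, -3.19536511e-01,
         8.26046048e+01],
       [ 9.99999817e-01, -1.10244603e-04, -5.94835533e-04,
         3.87147279e-01],
       [ 0.00000000e+00,  0.00000000e+00,  0.00000000e+00,
         1.00000000e+00]])}
```

View pics/scene0.png

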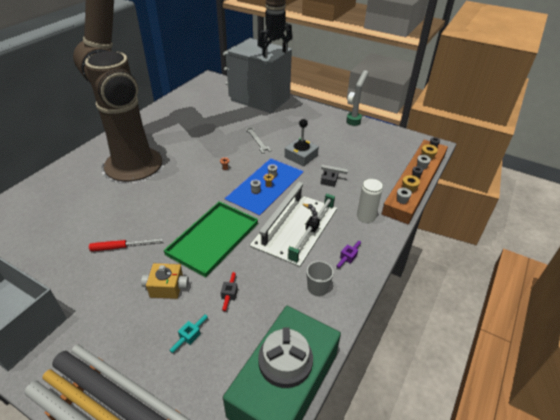

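View pics/side0.png

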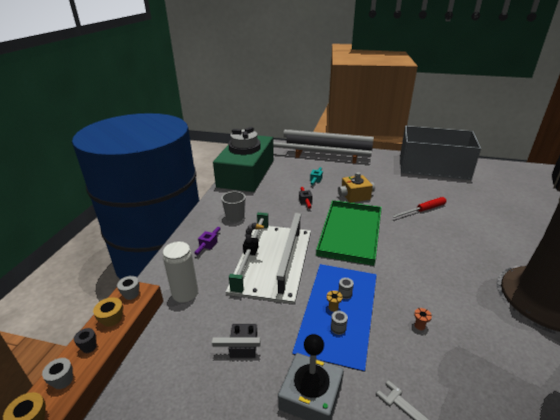

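View pics/wrist0.png

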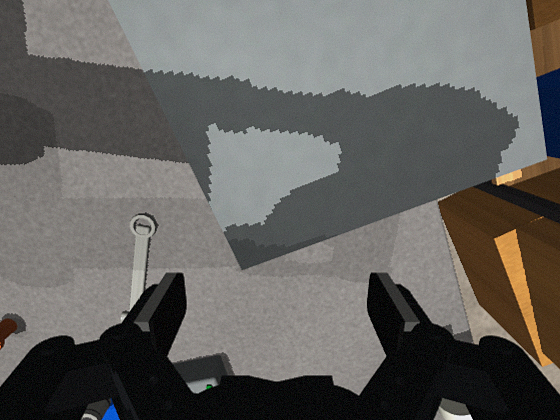

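```bash
cat > h.py <<'E'
import numpy as np,cv2
from scipy.spatial.transform import Rotation as R
from bench import status,cams
def cam(n,obs=None):
    c=cams.camera_info(n); K=np.array([[c['fx'],0,c['cx']],[0,c['fy'],c['cy']],[0,0,1]])
    if n=='wrist':
        o=obs; T=np.eye(4); T[:3,:3]=R.from_euler('xyz',o['tcp_rot'],degrees=True).as_matrix(); T[:3,3]=o['tcp_pos']
        W=T@c['T_tool_cam']; Rc=W[:3,:3]; p=W[:3,3]
    else:
        Rw=cv2.Rodrigues(c['rvec'])[0]; Rc=Rw.T; p=-Rw.T@c['tvec']
    return K,Rc,p
def ray(C,uv):
    K,Rc,p=C; d=Rc@np.linalg.solve(K,np.array([uv[0],uv[1],1.])); return p,d/np.linalg.norm(d)
def onz(C,uv,z):
    p,d=ray(C,uv); return p+d*(z-p[2])/d[2]
def proj(C,P):
    K,Rc,p=C; q=K@(Rc.T@(np.asarray(P,float)-p)); return q[:2]/q[2]
def cross2(C1,uv1,C2,uv2):
    p1,d1=ray(C1,uv1);p2,d2=ray(C2,uv2)
    A=np.stack([d1,-d2],1); s=np.linalg.lstsq(A,p2-p1,rcond=None)[0]
    a=p1+s[0]*d1;b=p2+s[1]*d2; return (a+b)/2,np.linalg.norm(a-b)
def snap(n,f):
    o=status.get_obs(); im=cams.grab_frame(n)[:,:,::-1].copy(); cv2.imwrite('pics/'+f,im); return im,cam(n,o),o
E
python3 - <<'E'
import cv2
a=cv2.imread('pics/scene0.png'); cv2.imwrite('pics/s_a.png',cv2.resize(a[120:320,140:400],None,fx=3,fy=3,interpolation=2))
a=cv2.imread('pics/side0.png'); cv2.imwrite('pics/s_b.png',cv2.resize(a[150:420,200:460],None,fx=2.2,fy=2.2,interpolation=2))
E
```

```text
(no output)
```

View pics/s_a.png

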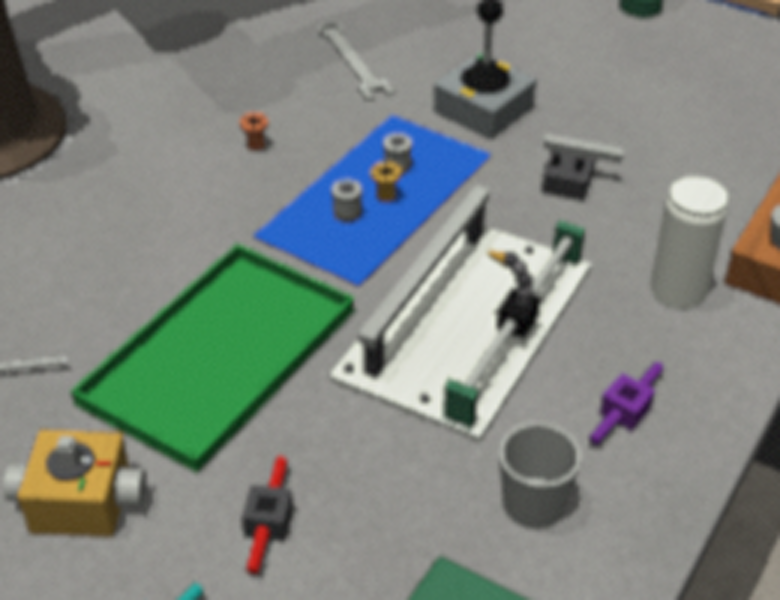

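View pics/s_b.png

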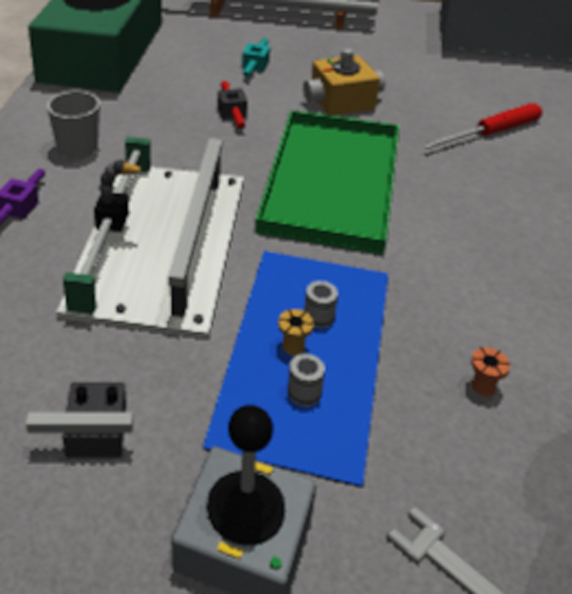

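```bash
python3 - <<'E'
from h import *
S=cam('scene');D=cam('side')
f=lambda x,y:(140+x/3,120+y/3)
g=lambda x,y:(200+x/2.2,150+y/2.2)
for n,a,z,b in [('handle hub top',(268,502),28,(232,97)),('red end N',(281,462),20,(225,85)),('red end S',(255,568),20,(241,124)),
 ('spindle tip',(66,443),83,(347,52)),('bushA',(398,142),40,(322,290)),('bushB',(347,188),40,(307,365)),('collet',(386,172),40,(295,319)),
 ('ball',(490,11),140,(250,428)),('rail far/left end top',(484,190),70,(180,282)),('rail right end top',(370,342),70,(213,143)),
 ('tray c0 far left-near?',(240,247),22,(387,243)),('tray',(350,300),22,(262,228)),('tray',(198,465),22,(293,117)),('tray',(77,395),22,(398,127)),
 ('toolbar',(583,147),42,(80,420))]:
    X,e=cross2(S,f(*a),D,g(*b))
    print(n,onz(S,f(*a),z).round(0)[:2],onz(D,g(*b),z).round(0)[:2],X.round(0),round(e,1))
print(S[2],D[2])
E
```

```text
handle hub top [ 619. -282.] [ 613. -276.] [ 616. -280.   24.] 3.2
red end N [ 600. -236.] [ 632. -321.] [ 620. -259.   57.] 2.4
red end S [ 645. -338.] [ 590. -221.] [ 611. -308.  -39.] 13.4
spindle tip [ 468. -352.] [ 462. -344.] [ 464. -350.   79.] 3.0
bushA [458. 198.] [449.  98.] [465. 152.  80.] 37.4
bushB [454.  98.] [453. 199.] [439. 148.  -7.] 32.5
collet [475. 144.] [471. 145.] [472. 145.  39.] 4.2
ball [488. 351.] [482. 355.] [484. 354. 138.] 3.8
rail far/left end top [598. 139.] [584. 151.] [590. 146.  63.] 9.2
rail right end top [ 614. -111.] [603. -93.] [ 608. -104.   62.] 4.8
tray c0 far left-near? [400. -24.] [387. -12.] [390. -18.  15.] 8.3
tray [541. -32.] [526.  -6.] [531. -20.   9.] 4.9
tray [ 540. -278.] [ 523. -252.] [ 528. -270.    9.] 8.0
tray [ 395. -270.] [ 381. -259.] [ 384. -266.   15.] 8.6
toolbar [641. 297.] [634. 306.] [637. 303.  37.] 3.5
[1061.04040894 -809.25254375  917.1094553 ] [435.94745084 732.92944808 636.57314147]
```

```bash
cat >> h.py <<'E'
def st():
    o=status.get_obs(); M=R.from_euler('xyz',o['tcp_rot'],degrees=True).as_matrix()
    j=M[:,2]; print('t',round(o['time_s'],2),'tcp',o['tcp_pos'].round(1),'jawyaw',round(float(np.degrees(np.arctan2(j[1],j[0]))),2),'x',M[:,0].round(3),'q6',o['joints'].round(1),'F',o['ft_force'].round(1),'open',round(o['opening'],1)); return o
E
python3 -c "
from h import *; st()"
python3 -m crank '[0.038,-0.0600,0,0,0,0, 0.0250,-0.0560,0,0,0,0, 0.0250,-0.0560,0,0,0,0, 0.0250,-0.0560,0,0,0,0, 0.0250,-0.0560,0,0,0,0, 0.0250,-0.0560,0,0,0,0, 0.0250,-0.0560,0,0,0,0, 0.0250,-0.0560,0,0,0,0]'
python3 -c "
from h import *; st()"
```

```text
t 0.15 tcp [234.4 578.8 302.9] jawyaw 67.95 x [-0.001 -0.002 -1.   ] q6 [64.  17.7 93.7 -0.  68.7 -4. ] F [ 0.  -0.5  1. ] open 85.3
time_s: 1.15
tcp_pos: [443.4, 132.6, 303.9]
tcp_rot: [-48.5, 90.0, 19.5]
ft_force: [0.8, 0.8, -0.0]
opening: 85.3
t 1.15 tcp [443.4 132.6 303.9] jawyaw 67.96 x [ 0.001  0.    -1.   ] q6 [ 11.3  -0.6 114.7   0.   66.  -56.7] F [ 0.8  0.8 -0. ] open 85.3
```

```bash
python3 -c "
from h import *; snap('wrist','w1.png')"
python3 -m crank '[0.0210,-0.0520,-0.005,0,0,-0.096, 0.0210,-0.0520,-0.005,0,0,-0.096, 0.0210,-0.0520,-0.005,0,0,-0.096, 0.0210,-0.0520,-0.005,0,0,-0.096, 0.0210,-0.0520,-0.01,0,0,-0.096, 0.0210,-0.0520,-0.01,0,0,-0.096, 0.0210,-0.0520,-0.01,0,0,-0.096, 0.0210,-0.0480,-0.01,0,0,-0.096, 0,0,0,0,0,0]'
python3 -c "
from h import *; st();snap('wrist','w2.png')"
```

```text
time_s: 2.33
tcp_pos: [611.2, -280.6, 241.7]
tcp_rot: [151.7, 89.9, 175.4]
ft_force: [-0.8, 0.4, -0.3]
opening: 85.3
t 2.33 tcp [ 611.2 -280.6  241.7] jawyaw 23.73 x [-0.002  0.    -1.   ] q6 [-28.4  26.2  89.4  -0.   64.5 -52.1] F [-0.8  0.4 -0.3] open 85.3
```

View pics/w1.png

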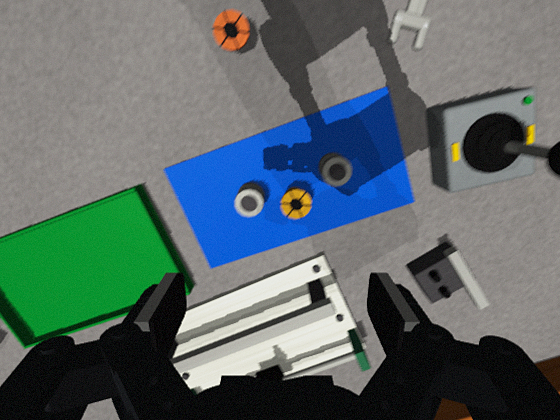

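View pics/w2.png

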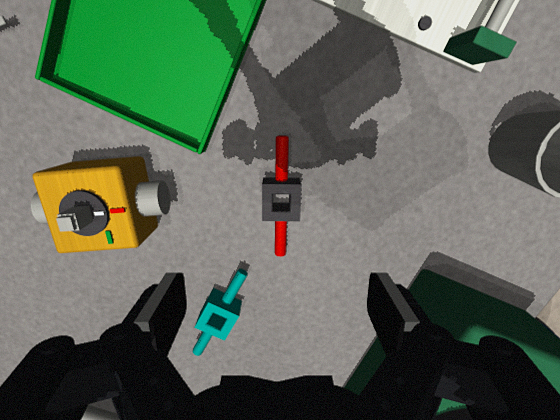

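```bash
python3 - <<'E'
from h import *
o=status.get_obs();C=cam('wrist',o); im=cv2.imread('pics/w2.png'); hsv=cv2.cvtColor(im,cv2.COLOR_BGR2HSV)
m=((hsv[...,0]<8)|(hsv[...,0]>172))&(hsv[...,1]>150)&(hsv[...,2]>60); m[:,:240]=0;m[:,330:]=0
y,x=np.nonzero(m); print(x.min(),x.max(),y.min(),y.max())
# red bar ends centreline at z 20 (top)
t=onz(C,(x[y<y.min()+6].mean(),y.min()),16); b=onz(C,(x[y>y.max()-6].mean(),y.max()),16); print(t,b,(t+b)/2,np.degrees(np.arctan2(*(t-b)[:2][::-1])))
for l in (0,1):
  pass
print('hub top', [onz(C,p,28).round(1) for p in [(262,180),(299,180),(299,218),(262,218),(281,202)]])
print('spindle tip',[onz(C,p,83).round(1) for p in [(58,219),(69,228),(78,221),(66,214)]])
print('collar centre',onz(C,(84,213),59))
cv2.imwrite('pics/w2c.png',cv2.resize(im[130:270,20:320],None,fx=2.6,fy=2.6,interpolation=2))
E
```

```text
275 288 136 256
[ 592.74343761 -226.24167698   16.        ] [ 639.98731046 -336.90005527   16.        ] [ 616.36537404 -281.57086612   16.        ] 113.11930508852868
hub top [array([ 591.6, -268.2,   28. ]), array([ 622.3, -254.7,   28. ]), array([ 637.8, -287.8,   28. ]), array([ 605.9, -302. ,   28. ]), array([ 615.8, -280.3,   28. ])]
spindle tip [array([ 458.4, -346.4,   83. ]), array([ 467.7, -350.4,   83. ]), array([ 472.7, -341.8,   83. ]), array([ 463.1, -339.9,   83. ])]
collar centre [ 464.71010311 -347.32193118   59.        ]
```

View pics/w2c.png

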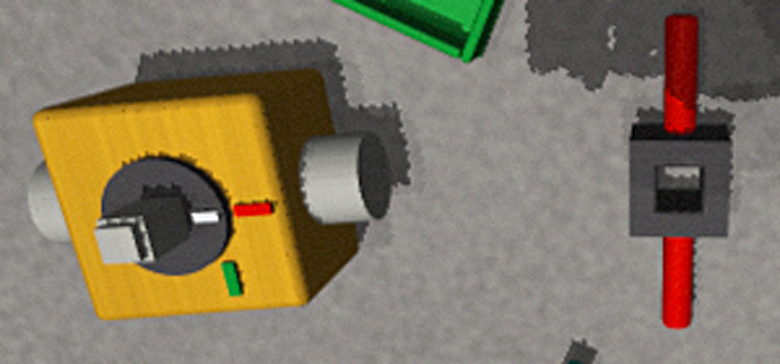

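```bash
python3 -m crank '[0.005,-0.0005,-0.03,0,0,-0.01, 0,0,-0.04,0,0,0, 0,0,-0.04,0,0,0, 0,0,-0.03,0,0,0, 0,0,-0.015,0,0,0, 0,0,-0.009,0,0,0, 0,0,0,0,0,0]'
python3 -c "
from h import *; st();snap('wrist','w3.png')"
```

```text
time_s: 3.25
tcp_pos: [616.3, -277.7, 80.3]
tcp_rot: [-40.8, 90.0, -17.4]
ft_force: [0.0, 0.4, 0.1]
opening: 85.2
t 3.25 tcp [ 616.3 -277.7   80.3] jawyaw 23.41 x [ 0. -0. -1.] q6 [-27.9  38.1  92.3   0.   49.6 -51.4] F [0.  0.4 0.1] open 85.2
```

View pics/w3.png

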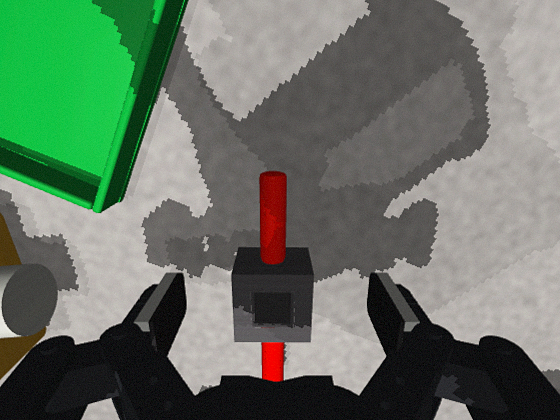

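```bash
python3 -m crank '[0.001,-0.003,-0.003,0,0,-0.005, 0,0,0,0,0,0]'
python3 -m crank '[0,0,0,0,0,0, 0,0,0,0,0,0, 0,0,0,0,0,0, 0,0,0,0,0,0, 0,0,0,0,0,0, 0,0,0,0,0,0]' 0.3 60
python3 -c "
from h import *; st();snap('wrist','w4.png')"
```

```text
time_s: 3.55
tcp_pos: [617.6, -281.6, 77.6]
tcp_rot: [-53.4, 89.9, -30.3]
ft_force: [-0.6, -0.7, -0.0]
opening: 85.4
time_s: 4.3
tcp_pos: [617.4, -281.2, 77.2]
tcp_rot: [-52.7, 90.0, -29.6]
ft_force: [-0.6, 0.1, 1.8]
opening: 35.3
t 4.3 tcp [ 617.4 -281.2   77.2] jawyaw 23.09 x [ 0.001 -0.    -1.   ] q6 [-28.2  38.5  92.   -0.   49.5 -51.3] F [-0.6  0.1  1.8] open 35.3
```

View pics/w4.png

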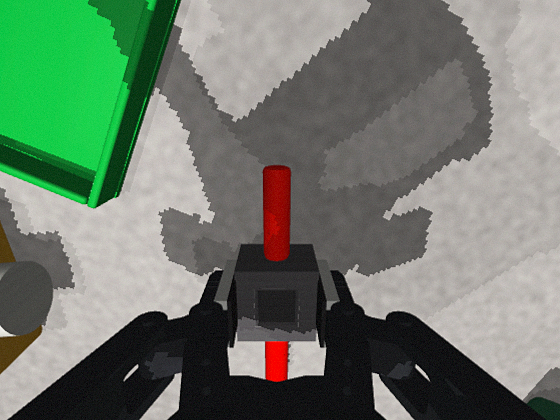

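```bash
python3 -m crank '[0,0,0.04,0,0,0, 0,0,0.05,0,0,0, 0,0,0.05,0,0,0, -0.037,-0.017,0.02,0,0,0, -0.041,-0.018,0,0,0,0, 0,0,0,0,0,0,0,0,0,0,0,0]'
python3 - <<'E'
from h import *
o=st();im,C,o=snap('wrist','w5.png')
print(proj(C,(465,-347.5,83)),proj(C,(465,-347.5,59)))
cv2.imwrite('pics/w5c.png',cv2.resize(im[100:300,0:260],None,fx=3,fy=3,interpolation=2))
E
```

```text
time_s: 5.22
tcp_pos: [538.7, -315.7, 236.0]
tcp_rot: [98.8, 89.9, 121.8]
ft_force: [0.6, 0.0, -2.7]
opening: 35.0
t 5.22 tcp [ 538.7 -315.7  236. ] jawyaw 23.05 x [-0.001  0.001 -1.   ] q6 [-34.4  21.6  96.8   0.   61.8 -57.4] F [ 0.6  0.  -2.7] open 35.0
[168.38801171 221.61419283] [177.85951582 211.27840659]
```

View pics/w5.png

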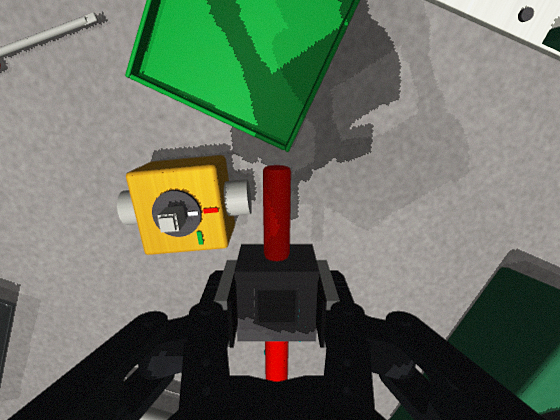

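View pics/w5c.png

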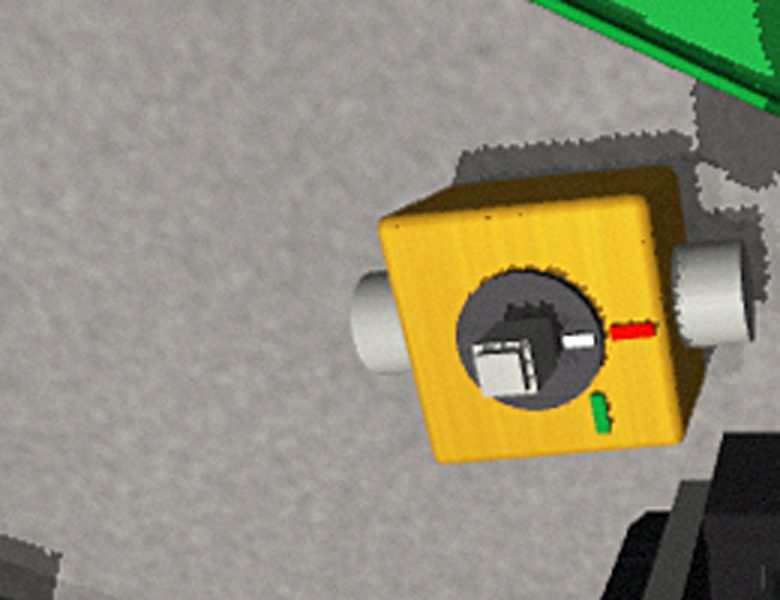

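```bash
python3 - <<'E'
from h import *
o=status.get_obs();C=cam('wrist',o)
f=lambda x,y:(x/3,100+y/3)
A=lambda a,b:np.degrees(np.arctan2(b[1]-a[1],b[0]-a[0])).round(1)
q=[onz(C,f(*p),83) for p in [(477,352),(523,347),(528,390),(484,397)]]
print('tip c',np.mean(q,0),[A(q[i],q[(i+1)%4]) for i in range(4)])
q=[onz(C,f(*p),55) for p in [(381,226),(645,195),(684,442),(438,464)]]
print('block c',np.mean(q,0),[A(q[i],q[(i+1)%4]) for i in range(4)])
c=onz(C,f(531,340),59);print('collar',c)
w=onz(C,f(577,340),59); r=onz(C,f(633,330),55); g=onz(C,f(600,413),55)
print('white',A(c,w),'red',A(c,r),'green',A(c,g), np.linalg.norm(w-c))
# held hub : bore
q=[onz(C,p,28+236-77.2) for p in [(236,282),(320,282),(258,325),(295,325)]];print(q)
E
```

```text
tip c [ 465.6599126  -349.53822504   83.        ] [np.float64(29.6), np.float64(-66.5), np.float64(-147.4), np.float64(114.7)]
block c [ 466.22105291 -349.80642808   55.        ] [np.float64(29.8), np.float64(-61.5), np.float64(-151.3), np.float64(118.0)]
collar [ 465.52406794 -349.55871349   59.        ]
white 23.1 red 26.3 green -32.3 12.527390990799097
[array([ 519.23548198, -312.08734762,  186.8       ]), array([ 551.94389632, -298.14340109,  186.8       ]), array([ 535.99540136, -328.68553969,  186.8       ]), array([ 551.14639705, -322.22505229,  186.8       ])]
```

```bash
python3 - <<'E'
from h import *
o=status.get_obs();C=cam('wrist',o); t=onz(C,(277,166),158.8+14); d=t-o['tcp_pos'];print(d)
u=np.array([-np.sin(np.radians(23.1)),np.cos(np.radians(23.1))]);print(d[:2]@u, d[:2]@np.array([u[1],-u[0]]))
o3=None
E
```

```text
[-22.46740105  53.4182899  -63.37775542]
57.95008674849944 0.29197936350102616
```

```bash
python3 -m crank '[-0.037,-0.017,0,0,0,0.015, -0.036,-0.0165,0,0,0,0.015, 0,0,-0.03,0,0,0, 0,0,-0.034,0,0,0, 0,0,0,0,0,0, 0,0,0,0,0,0]'
python3 - <<'E'
from h import *
st();snap('wrist','w6.png');snap('side','sd6.png');im=snap('scene','sc6.png')[0]
cv2.imwrite('pics/w6c.png',cv2.resize(im[200:340,100:260],None,fx=4,fy=4,interpolation=2))
E
```

```text
time_s: 6.02
tcp_pos: [467.2, -349.6, 173.5]
tcp_rot: [-60.4, 89.9, -35.5]
ft_force: [0.1, -0.5, -1.2]
opening: 34.9
t 6.03 tcp [ 467.2 -349.6  173.5] jawyaw 24.87 x [ 0.001 -0.001 -1.   ] q6 [-41.1  22.  104.6   0.   53.4 -66. ] F [ 0.1 -0.5 -1.2] open 34.9
```

View pics/w6.png

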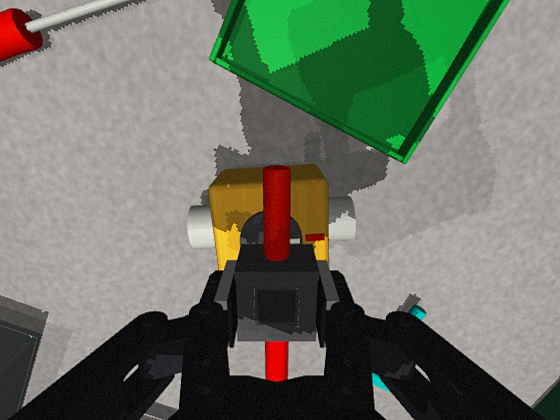

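View pics/w6c.png

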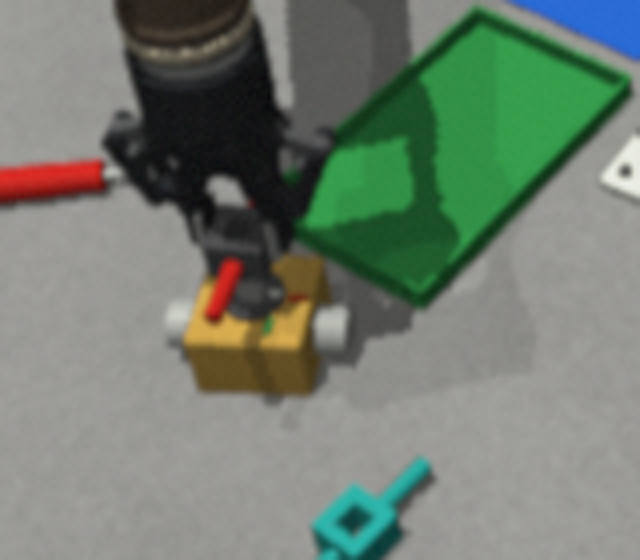

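```bash
python3 -m crank '[-0.0015,0,0,0,0,0, 0,0,-0.007,0,0,0, 0,0,-0.006,0,0,0, 0,0,-0.006,0,0,0, 0,0,0,0,0,0]'
python3 -c "
from h import *; st()"
python3 -m crank '[0,0,-0.006,0,0,0, 0,0,-0.005,0,0,0, 0,0,0,0,0,0]'
python3 -c "
from h import *; st()"
```

```text
time_s: 6.8
tcp_pos: [464.0, -349.1, 152.8]
tcp_rot: [113.3, 89.9, 138.1]
ft_force: [-0.3, 0.7, -2.0]
opening: 34.6
t 6.8 tcp [ 464.  -349.1  152.8] jawyaw 24.8 x [-0.002  0.001 -1.   ] q6 [-41.3  23.5 105.3   0.   51.3 -66.1] F [-0.3  0.7 -2. ] open 34.6
time_s: 7.18
tcp_pos: [464.4, -349.4, 142.2]
tcp_rot: [119.7, 90.0, 144.6]
ft_force: [-1.0, 0.9, -3.5]
opening: 35.1
t 7.17 tcp [ 464.4 -349.4  142.2] jawyaw 24.81 x [-0.  0. -1.] q6 [-41.2  24.5 105.5  -0.   50.1 -66.1] F [-1.   0.9 -3.5] open 35.1
```

```bash
python3 -m crank '[0,0,-0.003,0,0,0, 0,0,-0.003,0,0,0, 0,0,-0.001,0,0,0, 0,0,0,0,0,0]'
python3 -c "
from h import *; st()"
```

```text
time_s: 7.68
tcp_pos: [464.4, -349.4, 136.2]
tcp_rot: [121.3, 90.0, 146.1]
ft_force: [-3.4, 2.0, 3.0]
opening: 35.0
t 7.67 tcp [ 464.4 -349.4  136.2] jawyaw 24.81 x [-0.001  0.    -1.   ] q6 [-41.2  25.  105.6  -0.   49.5 -66.1] F [-3.4  2.   3. ] open 35.0
```

```bash
python3 -m crank '[0,0,0,0,0,-0.12, 0,0,0,0,0,-0.12, 0,0,0,0,0,-0.12, 0,0,0,0,0,-0.12, 0,0,0,0,0,-0.12, 0,0,0,0,0,-0.12,0,0,0,0,0,-0.12, 0,0,0,0,0,-0.12, 0,0,0,0,0,0]'
python3 -c "
from h import *; print(st()['moment'])"
python3 -m crank '[0,0,0,0,0,-0.08, 0,0,0,0,0,-0.06, 0,0,0,0,0,0]'
python3 -c "
from h import *; print(st()['moment'])"
```

```text
time_s: 8.8
tcp_pos: [465.5, -349.2, 136.2]
tcp_rot: [39.7, 89.9, 9.5]
ft_force: [1.5, 3.8, 1.3]
opening: 34.9
t 8.8 tcp [ 465.5 -349.2  136.2] jawyaw -30.15 x [ 0.002  0.    -1.   ] q6 [-4.120e+01  2.500e+01  1.056e+02  1.000e-01  4.940e+01 -1.110e+01] F [1.5 3.8 1.3] open 34.9
[ 0.6509079  -0.13017674 -0.06872486]
time_s: 9.18
tcp_pos: [465.7, -349.3, 136.2]
tcp_rot: [35.1, 89.8, -3.0]
ft_force: [3.1, 4.2, -0.4]
opening: 34.8
t 9.18 tcp [ 465.7 -349.3  136.2] jawyaw -38.12 x [ 0.003 -0.    -1.   ] q6 [-4.120e+01  2.500e+01  1.055e+02  1.000e-01  4.930e+01 -3.200e+00] F [ 3.1  4.2 -0.4] open 34.8
[ 0.70564798 -0.48760267  0.01350759]
```

```bash
for i in 1 2; do python3 -m crank '[0,0,0,0,0,-0.05, 0,0,0,0,0,-0.03, 0,0,0,0,0,0]' >/dev/null
python3 -c "
from h import *; print(st()['moment'])"; done
```

```text
t 9.55 tcp [ 465.8 -349.5  136.2] jawyaw -42.7 x [ 0.003 -0.    -1.   ] q6 [-4.120e+01  2.500e+01  1.055e+02  1.000e-01  4.930e+01  1.400e+00] F [3.4 4.4 0.1] open 35.0
[ 0.62395914 -0.57825318  0.06509773]
t 9.93 tcp [ 465.9 -349.6  136.2] jawyaw -47.29 x [ 0.003 -0.001 -1.   ] q6 [-4.120e+01  2.500e+01  1.055e+02  1.000e-01  4.930e+01  6.000e+00] F [ 4.3  2.8 -0.4] open 34.7
[ 0.5449771  -0.56064141  0.02160905]
```

```bash
python3 -c "
from h import *; snap('wrist','w7.png')"
```

```text
(no output)
```

View pics/w7.png

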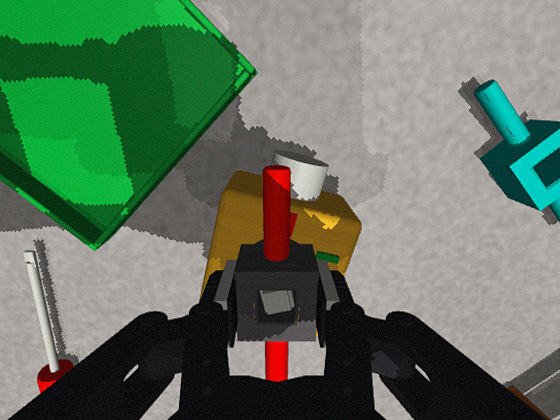

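```bash
for i in 1 2; do python3 -m crank '[0,0,0,0,0,-0.05, 0,0,0,0,0,-0.03, 0,0,0,0,0,0]' >/dev/null
python3 -c "
from h import *; print(st()['moment'])"; done;  python3 -c "
from h import *; snap('wrist','w8.png')"
```

```text
t 10.35 tcp [ 466.2 -349.7  136.2] jawyaw -51.77 x [ 0.004 -0.001 -1.   ] q6 [-4.120e+01  2.500e+01  1.055e+02  1.000e-01  4.920e+01  1.050e+01] F [ 4.8  3.1 -0.6] open 34.7
[ 0.59298003 -0.68563594  0.39710828]
t 10.72 tcp [ 466.3 -349.8  136.2] jawyaw -56.24 x [ 0.004 -0.002 -1.   ] q6 [-41.2  25.  105.5   0.   49.2  15. ] F [ 4.8  2.8 -1.5] open 34.9
[ 0.53863553 -0.76229497  0.69856455]
```

View pics/w8.png

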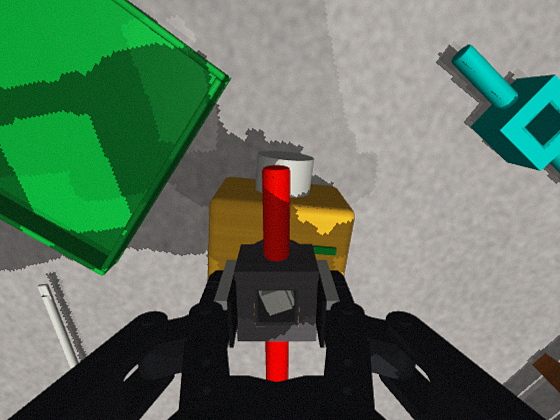

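```bash
python3 -m crank '[0,0,0,0,0,0.07,0,0,0,0,0,0]' ; python3 -m crank '[0,0,0,0,0,0,0,0,0,0,0,0,0,0,0,0,0,0]' 0.8; python3 -m crank '[0,0,0.03,0,0,0,0,0,0.05,0,0,0,0,0,0.05,0,0,0,0,0,0,0,0,0]'
python3 - <<'E'
from h import *
st();im=snap('wrist','w9.png')[0]
im=snap('scene','sc9.png')[0]
cv2.imwrite('pics/sc9c.png',cv2.resize(im[200:340,100:260],None,fx=4,fy=4,interpolation=2))
E
```

```text
time_s: 11.02
tcp_pos: [466.1, -349.7, 136.2]
tcp_rot: [34.3, 89.8, -18.1]
ft_force: [4.5, 2.8, -1.4]
opening: 34.6
time_s: 11.4
tcp_pos: [464.4, -350.0, 136.0]
tcp_rot: [-37.1, 90.0, -89.6]
ft_force: [-1.1, -0.3, -0.5]
opening: 68.4
time_s: 11.9
tcp_pos: [466.9, -351.9, 271.8]
tcp_rot: [9.3, 89.3, -43.2]
ft_force: [-0.6, -0.3, 0.2]
opening: 68.3
t 11.9 tcp [ 466.9 -351.9  271.8] jawyaw -52.54 x [ 0.009 -0.008 -1.   ] q6 [-41.3  14.8 101.2  -0.   63.3  11.3] F [-0.6 -0.3  0.2] open 68.3
```

View pics/w9.png

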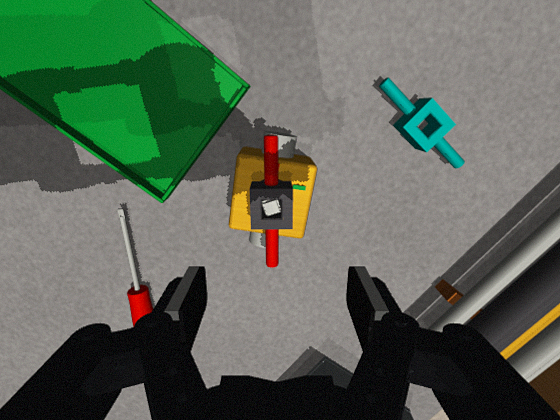

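View pics/sc9c.png

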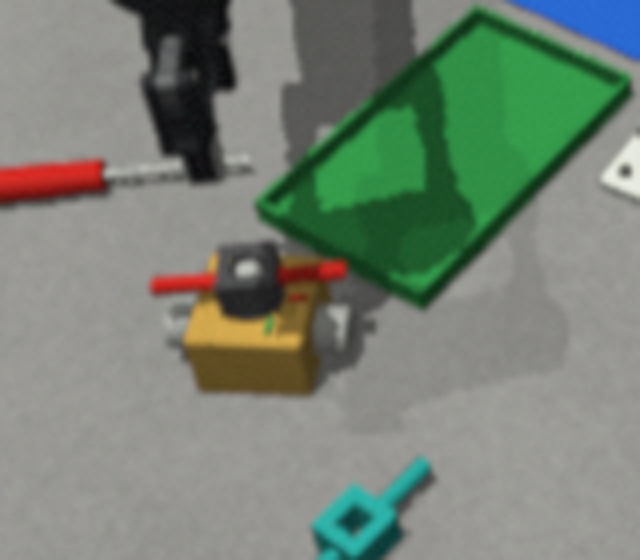

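```bash
python3 -m crank '[-0.002,0.053,0,0,0,0.1, -0.001,0.053,0,0,0,0.11, -0.001,0.053,0,0,0,0.11, -0.001,0.053,0,0,0,0.11, -0.001,0.053,0,0,0,0.11, -0.001,0.053,0,0,0,0.11, -0.001,0.053,0,0,0,0.11, -0.001,0.053,0,0,0,0.11, 0,0.050,0,0,0,0.11, 0,0,0,0,0,0]' 0.6
python3 - <<'E'
from h import *
st();im,C,o=snap('wrist','w10.png')
E
```

```text
time_s: 13.25
tcp_pos: [454.0, 127.0, 263.9]
tcp_rot: [178.6, 89.8, -177.5]
ft_force: [0.7, -0.4, 0.3]
opening: 51.3
t 13.25 tcp [454.  127.  263.9] jawyaw 3.92 x [-0.004 -0.    -1.   ] q6 [ 10.3   3.3 115.7   0.   61.3   6.4] F [ 0.7 -0.4  0.3] open 51.3
```

View pics/w10.png

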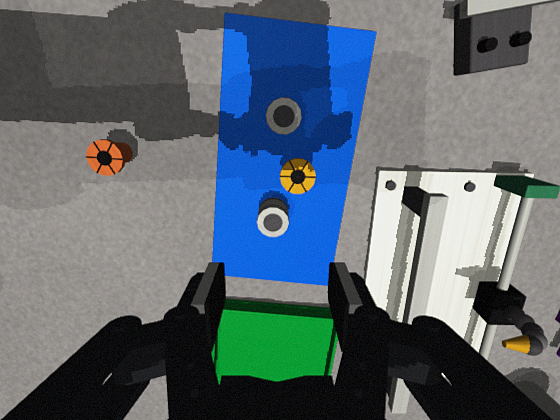

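```bash
python3 - <<'E'
from h import *
o=status.get_obs();C=cam('wrist',o)
print('A',onz(C,(284,116),40).round(1),'B',onz(C,(273,221.5),40).round(1),'col',onz(C,(298,177),40).round(1))
L=onz(C,(419,196),70);Rr=onz(C,(447,197),70);l2=onz(C,(391,410),70);r2=onz(C,(409,410),70)
print('rail',L,Rr,l2,r2)
b=[onz(C,p,10).round(1) for p in [(376,168),(533,172)]];print('base',b)
E
```

```text
A [455.1 197.4  40. ] B [451.6  97.7  40. ] col [472.2 143.7  40. ]
rail [574.45617784 140.71031359  70.        ] [598.4966515  141.43294847  70.        ] [ 594.93434867 -103.56693327   70.        ] [ 614.66939428 -102.16211359   70.        ]
base [array([553.2, 151.8,  10. ]), array([714. , 158.3,  10. ])]
```

```bash
python3 - <<'E'
import cv2
im=cv2.imread('pics/w10.png')
cv2.imwrite('pics/w10c.png',cv2.resize(im[150:350,360:560],None,fx=3,fy=3,interpolation=2))
im=cv2.imread('pics/sc9.png')
cv2.imwrite('pics/sc9d.png',cv2.resize(im[160:260,240:350],None,fx=6,fy=6,interpolation=2))
E
```

```text
(no output)
```

View pics/w10c.png

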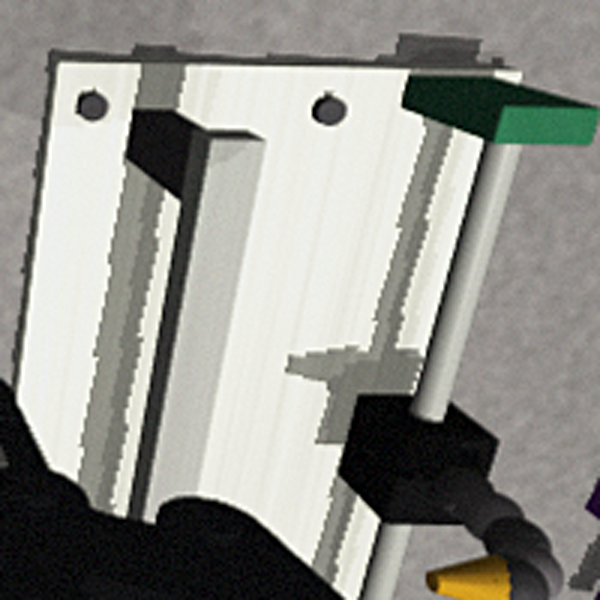

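View pics/sc9d.png

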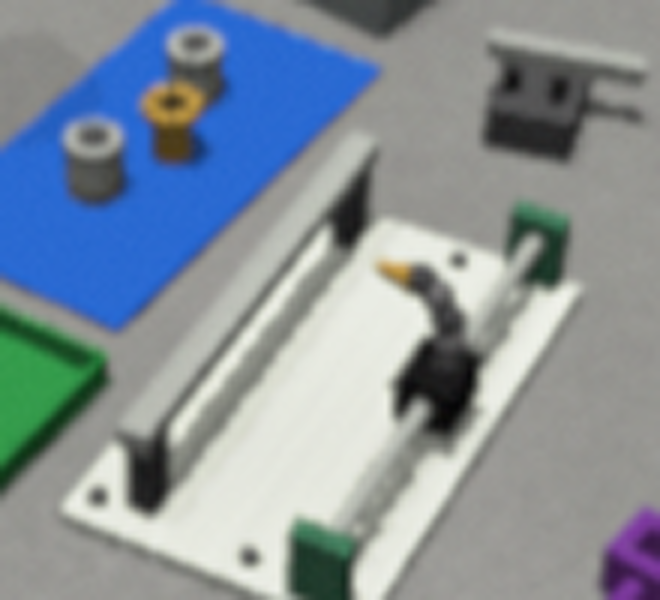

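```bash
python3 - <<'E'
from h import *
o=status.get_obs();C=cam('wrist',o);S=cam('scene')
f=lambda x,y:(360+x/3,150+y/3); g=lambda x,y:(240+x/6,160+y/6)
for p in [(207,133),(265,134),(133,520),(187,500)]: print('w',onz(C,f(*p),70).round(1))
for p in [(358,133),(380,143),(122,432),(162,436)]: print('s',onz(S,g(*p),70).round(1))
E
```

```text
w [582.6 142.7  70. ]
w [599.1 143.6  70. ]
w [587.3  10.7  70. ]
w [603.3  19.7  70. ]
s [591.  141.6  70. ]
s [604.7 140.3  70. ]
s [ 603.3 -108.3   70. ]
s [ 620.3 -100.9   70. ]
```

```bash
python3 -m crank '[-0.0025,-0.029,-0.02,0,0,-0.02, 0,0,-0.05,0,0,0, 0,0,-0.05,0,0,0, 0,0,-0.03,0,0,0, 0,0,-0.02,0,0,0, 0,0,0,0,0,0, 0,0,0,0,0,0]'
python3 - <<'E'
from h import *
st();im,C,o=snap('wrist','w11.png')
E
```

```text
time_s: 14.18
tcp_pos: [453.2, 94.7, 96.0]
tcp_rot: [-122.6, 90.0, -120.2]
ft_force: [0.4, 0.5, -0.5]
opening: 51.5
t 14.18 tcp [453.2  94.7  96. ] jawyaw 2.38 x [-0. -0. -1.] q6 [  6.4  18.8 121.8  -0.   39.4   4. ] F [ 0.4  0.5 -0.5] open 51.5
```

View pics/w11.png

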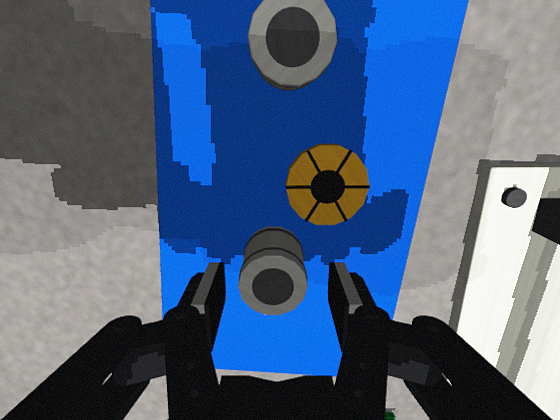

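```bash
python3 - <<'E'
from h import *
C=cam('wrist',status.get_obs()); print(onz(C,(273,284),40),onz(C,(292,39),40))
E
```

```text
[451.88790236 100.48749824  40.        ] [454.77901834 199.16067913  40.        ]
```

```bash
python3 -m crank '[-0.001,0.0045,-0.008,0,0,0, 0,0,-0.008,0,0,0, 0,0,0,0,0,0]'
python3 -m crank '[0,0,0,0,0,0, 0,0,0,0,0,0, 0,0,0,0,0,0, 0,0,0,0,0,0]' 0.2 50
python3 -c "
from h import *; st()"
```

```text
time_s: 14.6
tcp_pos: [451.3, 100.1, 79.2]
tcp_rot: [-173.3, 89.9, -170.9]
ft_force: [-1.1, -0.2, 0.1]
opening: 51.5
time_s: 15.1
tcp_pos: [452.3, 100.0, 80.0]
tcp_rot: [13.9, 90.0, 16.4]
ft_force: [0.5, 0.9, 1.4]
opening: 30.6
t 15.1 tcp [452.3 100.   80. ] jawyaw 2.46 x [ 0.001  0.    -1.   ] q6 [  7.1  20.7 121.9   0.   37.4   4.6] F [0.5 0.9 1.4] open 30.6
```

```bash
python3 -m crank '[0,0,0.04,0,0,0, 0,0,0.055,0,0,0, 0,0,0.055,0,0,0, 0.027,-0.035,0.01,0,0,0, 0.027,-0.035,0,0,0,0, 0.027,-0.035,0,0,0,0, 0.027,-0.015,0,0,0,0, 0,0,0,0,0,0]'
python3 - <<'E'
from h import *
st();im,C,o=snap('wrist','w12.png')
cv2.imwrite('pics/w12c.png',cv2.resize(im[0:280,260:460],None,fx=2.1,fy=2.1,interpolation=2))
E
```

```text
time_s: 16.1
tcp_pos: [561.4, -21.5, 239.7]
tcp_rot: [-23.6, 90.0, -21.2]
ft_force: [-0.9, -0.2, -1.0]
opening: 30.8
t 16.1 tcp [561.4 -21.5 239.7] jawyaw 2.34 x [ 0.001 -0.    -1.   ] q6 [ -6.6  14.8 105.3  -0.   59.8  -9. ] F [-0.9 -0.2 -1. ] open 30.8
```

View pics/w12.png

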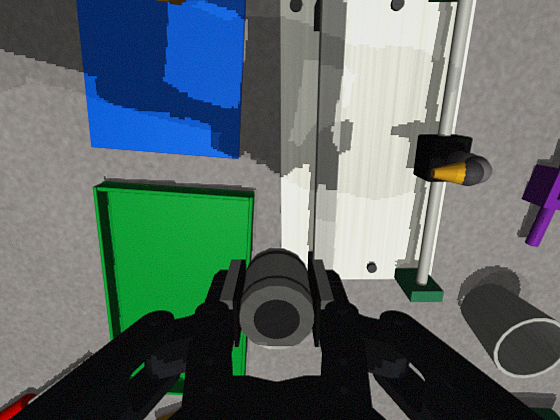

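View pics/w12c.png

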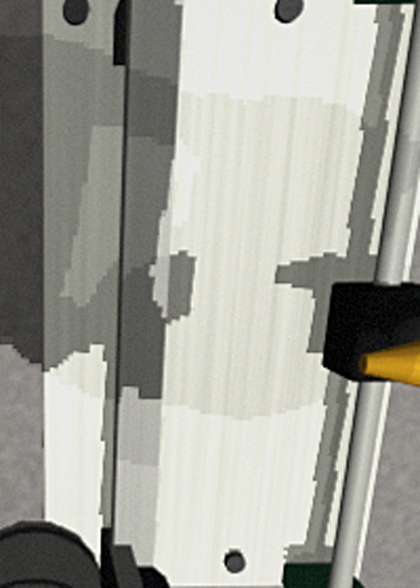

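```bash
python3 - <<'E'
from h import *
C=cam('wrist',status.get_obs()); f=lambda x,y:(260+x/2.1,y/2.1)
for y,l,r in [(60,127,179),(280,120,167),(500,117,156)]:
    a=onz(C,f(l,y),70);b=onz(C,f(r,y),70); print(a.round(1),b.round(1),((a+b)/2).round(1),round(np.linalg.norm(a-b),1))
for p in [(295,5),(396,5),(372,267)]: print(onz(C,p,10).round(1))
E
```

```text
[583.3 110.   70. ] [599.6 110.7  70. ] [591.5 110.3  70. ] 16.4
[586.6  42.6  70. ] [602.9  43.3  70. ] [594.8  42.9  70. ] 16.3
[592.3 -40.2  70. ] [607.4 -39.5  70. ] [599.8 -39.9  70. ] 15.1
[568.  138.1  10. ]
[649.7 141.4  10. ]
[663.  -96.3  10. ]
```

```bash
python3 -m crank '[0.037,0,0,0,0,0.015, 0,0,-0.03,0,0,0, 0,0,-0.03,0,0,0, 0,0,-0.015,0,0,0, 0,0,0,0,0,0, 0,0,0,0,0,0]'
python3 - <<'E'
from h import *
st();im,C,o=snap('wrist','w13.png')
E
```

```text
time_s: 16.9
tcp_pos: [597.7, -19.9, 166.0]
tcp_rot: [-7.9, 89.9, -4.6]
ft_force: [-1.1, -0.3, -1.2]
opening: 30.7
t 16.9 tcp [597.7 -19.9 166. ] jawyaw 3.34 x [ 0.002 -0.    -1.   ] q6 [ -6.1  24.  102.7   0.   53.2  -9.4] F [-1.1 -0.3 -1.2] open 30.7
```

View pics/w13.png

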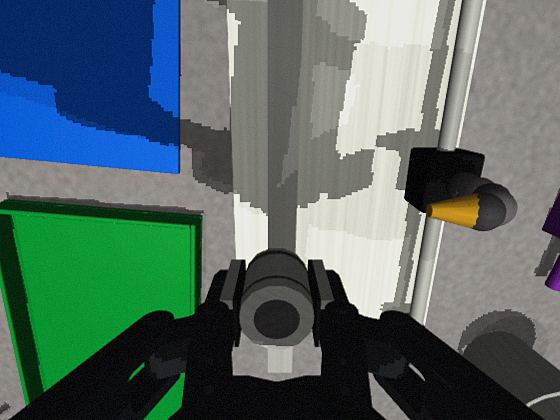

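```bash
python3 - <<'E'
from h import *
C=cam('wrist',status.get_obs())
im=cv2.imread('pics/w13.png'); cv2.imwrite('pics/w13c.png',cv2.resize(im[130:380,220:340],None,fx=2.4,fy=2.4,interpolation=2))
for y,l,r in [(243,268,297),(360,267,293)]:
    a=onz(C,(l,y),70);b=onz(C,(r,y),70); print(a.round(1),b.round(1),((a+b)/2).round(1),round(np.linalg.norm(a-b),1))
E
```

```text
[592.9 -12.6  70. ] [609.4 -11.7  70. ] [601.1 -12.1  70. ] 16.4
[596.4 -95.7  70. ] [613.3 -94.7  70. ] [604.9 -95.2  70. ] 16.9
```

View pics/w13c.png

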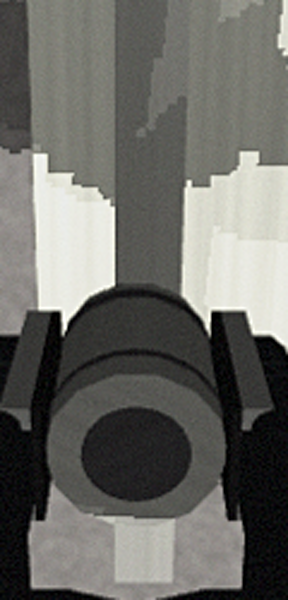

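```bash
python3 -m crank '[0.003,0,-0.008,0,0,0, 0,0,-0.006,0,0,0, 0,0,-0.004,0,0,0, 0,0,0,0,0,0]'
python3 -c "
from h import *; st()"
```

```text
time_s: 17.45
tcp_pos: [599.9, -20.0, 146.5]
tcp_rot: [171.5, 90.0, 174.8]
ft_force: [0.3, -0.4, -1.0]
opening: 30.9
t 17.45 tcp [599.9 -20.  146.5] jawyaw 3.32 x [-0.001  0.    -1.   ] q6 [ -6.1  25.8 102.7  -0.   51.5  -9.4] F [ 0.3 -0.4 -1. ] open 30.9
```

```bash
python3 -m crank '[0.001,0,-0.001,0,0,0, 0,0,-0.001,0,0,0, 0,0,0,0,0,0]'
python3 -c "
from h import *; st()"
```

```text
time_s: 17.82
tcp_pos: [600.8, -20.0, 146.1]
tcp_rot: [177.8, 89.9, -178.9]
ft_force: [-3.0, -0.4, 5.9]
opening: 31.0
t 17.82 tcp [600.8 -20.  146.1] jawyaw 3.33 x [-0.002 -0.    -1.   ] q6 [ -6.1  26.  102.6  -0.   51.5  -9.4] F [-3.  -0.4  5.9] open 31.0
```

```bash
python3 -m crank '[0,0,0.0005,0,0,0, 0,0,0,0,0,0, 0,0,0,0,0,0,0,0,0,0,0,0]' 0.6; python3 -m crank '[0,0,0.02,0,0,0, 0,0,0.03,0,0,0, 0,0,0.04,0,0,0, 0,0,0.03,0,0,0,-0.04,0.02,0,0,0,0,0,0,0,0,0,0]'
python3 - <<'E'
from h import *
st();im,C,o=snap('wrist','w14.png')
im=snap('side','sd14.png')[0];cv2.imwrite('pics/sd14c.png',cv2.resize(im[200:320,220:360],None,fx=4,fy=4,interpolation=2))
E
```

```text
time_s: 18.32
tcp_pos: [601.1, -20.0, 145.2]
tcp_rot: [158.2, 90.0, 161.5]
ft_force: [-0.3, -0.3, -0.4]
opening: 51.3
time_s: 19.08
tcp_pos: [558.7, 1.0, 266.5]
tcp_rot: [158.0, 89.9, 161.4]
ft_force: [0.5, 0.0, -0.9]
opening: 51.4
t 19.07 tcp [558.7   1.  266.5] jawyaw 3.39 x [-0.001  0.    -1.   ] q6 [ -4.4  12.7 104.5   0.   62.9  -7.8] F [ 0.5  0.  -0.9] open 51.4
```

View pics/w14.png

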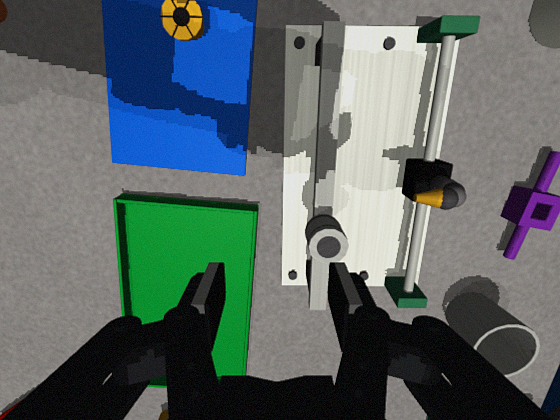

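View pics/sd14c.png

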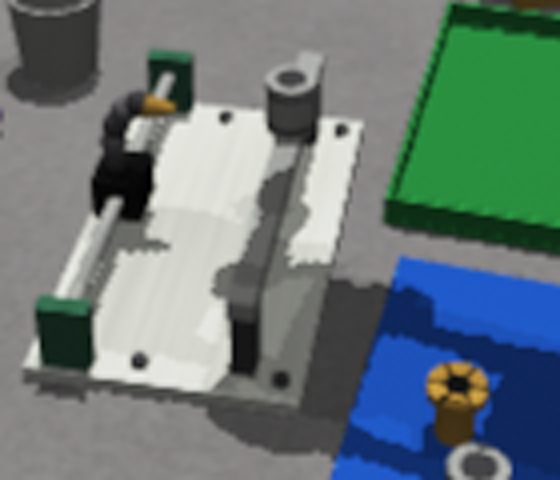

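```bash
python3 -m crank '[-0.025,0.049,0,0,0,0, -0.026,0.049,0,0,0,0, -0.026,0.049,0,0,0,0, -0.026,0.049,-0.02,0,0,0, 0,0,-0.05,0,0,0, 0,0,-0.05,0,0,0, 0,0,-0.03,0,0,0,0,0,-0.014,0,0,0, 0,0,0,0,0,0]'
python3 - <<'E'
from h import *
st();im,C,o=snap('wrist','w15.png')
E
```

```text
time_s: 20.3
tcp_pos: [458.5, 195.9, 101.0]
tcp_rot: [-162.0, 89.9, -158.7]
ft_force: [0.1, -0.9, 0.1]
opening: 51.5
t 20.3 tcp [458.5 195.9 101. ] jawyaw 3.3 x [-0.001 -0.    -1.   ] q6 [ 18.1  21.2 117.1  -0.   41.7  14.8] F [ 0.1 -0.9  0.1] open 51.5
```

View pics/w15.png

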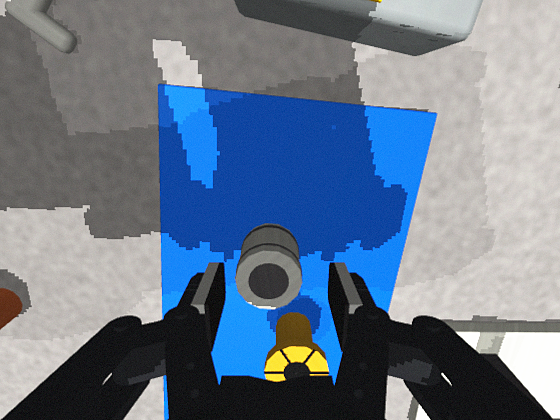

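```bash
python3 - <<'E'
from h import *
C=cam('wrist',status.get_obs()); print(onz(C,(269,279),40))
E
```

```text
[455.43573414 200.94173186  40.        ]
```

```bash
python3 -m crank '[-0.003,0.0045,-0.011,0,0,0, 0,0,-0.010,0,0,0, 0,0,0,0,0,0]'
python3 -m crank '[0,0,0,0,0,0, 0,0,0,0,0,0, 0,0,0,0,0,0, 0,0,0,0,0,0]' 0.2 50
python3 -c "
from h import *; st()"
python3 -m crank '[0,0,0.04,0,0,0, 0,0,0.055,0,0,0, 0,0,0.055,0,0,0, 0.036,-0.037,0.01,0,0,0, 0.036,-0.037,0,0,0,0, 0.036,-0.037,0,0,0,0, 0.034,-0.037,0,0,0,0, 0,0,0,0,0,0]'
python3 -c "
from h import *; st();snap('wrist','w16.png')"
```

```text
time_s: 20.72
tcp_pos: [454.4, 200.4, 79.7]
tcp_rot: [-163.5, 89.9, -160.2]
ft_force: [-0.4, 0.1, -0.2]
opening: 51.2
time_s: 21.22
tcp_pos: [455.5, 200.6, 80.7]
tcp_rot: [14.6, 89.9, 17.9]
ft_force: [-0.5, 0.1, 1.8]
opening: 30.5
t 21.23 tcp [455.5 200.6  80.7] jawyaw 3.32 x [ 0.001  0.    -1.   ] q6 [ 18.8  23.4 117.4  -0.   39.1  15.4] F [-0.5  0.1  1.8] open 30.5
time_s: 22.22
tcp_pos: [598.9, 49.6, 240.0]
tcp_rot: [-41.0, 89.9, -37.9]
ft_force: [-0.8, 0.6, -0.8]
opening: 30.3
t 22.23 tcp [598.9  49.6 240. ] jawyaw 3.1 x [ 0.001 -0.001 -1.   ] q6 [  0.6  18.8 100.   -0.1  61.1  -2.5] F [-0.8  0.6 -0.8] open 30.3
```

View pics/w16.png

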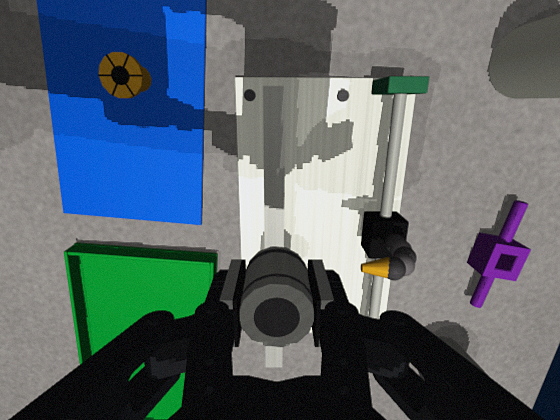

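```bash
python3 -m crank '[-0.0015,0,-0.03,0,0,0, 0,0,-0.03,0,0,0, 0,0,-0.018,0,0,0, 0,0,-0.008,0,0,0, 0,0,-0.004,0,0,0,0,0,0,0,0,0, 0,0,0,0,0,0]'
python3 -c "
from h import *; st();snap('wrist','w17.png')"
```

```text
time_s: 23.15
tcp_pos: [596.3, 52.5, 151.4]
tcp_rot: [-2.0, 89.9, 1.3]
ft_force: [0.1, 0.1, -0.4]
opening: 30.6
t 23.15 tcp [596.3  52.5 151.4] jawyaw 3.32 x [ 0.002  0.    -1.   ] q6 [  0.9  25.2 103.    0.   51.7  -2.5] F [ 0.1  0.1 -0.4] open 30.6
```

View pics/w17.png

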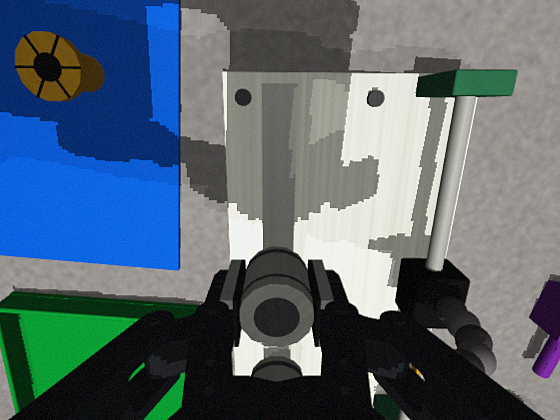

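```bash
python3 -m crank '[0.001,0,-0.003,0,0,0, 0,0,-0.001,0,0,0, 0,0,0,0,0,0]'
python3 -c "
from h import *; st()"
```

```text
time_s: 23.58
tcp_pos: [596.8, 52.4, 146.7]
tcp_rot: [-13.3, 90.0, -10.0]
ft_force: [-0.8, -0.4, 1.4]
opening: 30.8
t 23.57 tcp [596.8  52.4 146.7] jawyaw 3.32 x [ 0. -0. -1.] q6 [  0.9  25.7 102.9  -0.   51.4  -2.5] F [-0.8 -0.4  1.4] open 30.8
```

```bash
python3 -m crank '[0,0,-0.0005,0,0,0, 0,0,0,0,0,0]'; python3 -m crank '[0,0,0,0,0,0, 0,0,0,0,0,0, 0,0,0,0,0,0]' 0.6; python3 -m crank '[0,0,0.02,0,0,0, 0,0,0.03,0,0,0, 0,0,0.04,0,0,0, 0,0,0.03,0,0,0,-0.05,0.02,0,0,0,0,-0.04,0,0,0,0,0,0,0,0,0,0,0]'
python3 - <<'E'
from h import *
st();im,C,o=snap('wrist','w18.png')
im=snap('side','sd18.png')[0];cv2.imwrite('pics/sd18c.png',cv2.resize(im[200:320,220:360],None,fx=4,fy=4,interpolation=2))
im=snap('scene','sc18.png')[0];cv2.imwrite('pics/sc18c.png',cv2.resize(im[110:310,140:380],None,fx=3,fy=3,interpolation=2))
E
```

```text
time_s: 23.82
tcp_pos: [596.8, 52.4, 146.7]
tcp_rot: [-21.7, 90.0, -18.4]
ft_force: [-1.9, -0.4, 4.9]
opening: 30.5
time_s: 24.2
tcp_pos: [596.5, 52.5, 145.6]
tcp_rot: [174.7, 90.0, 178.0]
ft_force: [0.1, 0.3, -0.1]
opening: 51.4
time_s: 25.08
tcp_pos: [503.8, 72.8, 266.5]
tcp_rot: [178.7, 89.9, -178.0]
ft_force: [0.8, 0.4, 0.2]
opening: 50.7
t 25.07 tcp [503.8  72.8 266.5] jawyaw 3.37 x [-0.001 -0.    -1.   ] q6 [ 3.30e+00  7.30e+00  1.11e+02  0.00e+00  6.19e+01 -1.00e-01] F [0.8 0.4 0.2] open 50.7
```

View pics/w18.png

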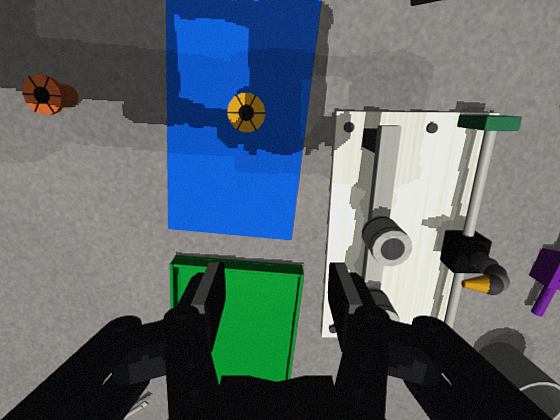

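View pics/sd18c.png

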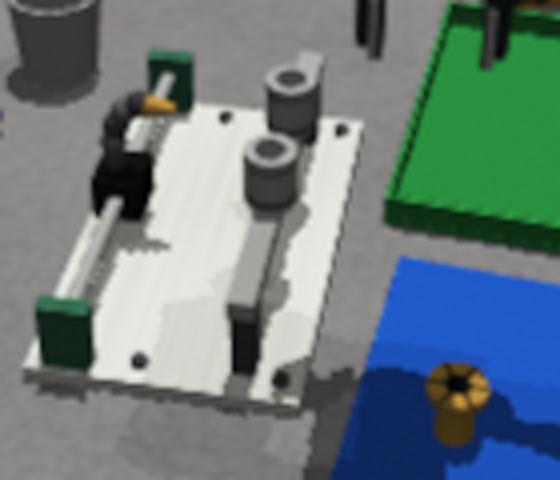

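View pics/sc18c.png

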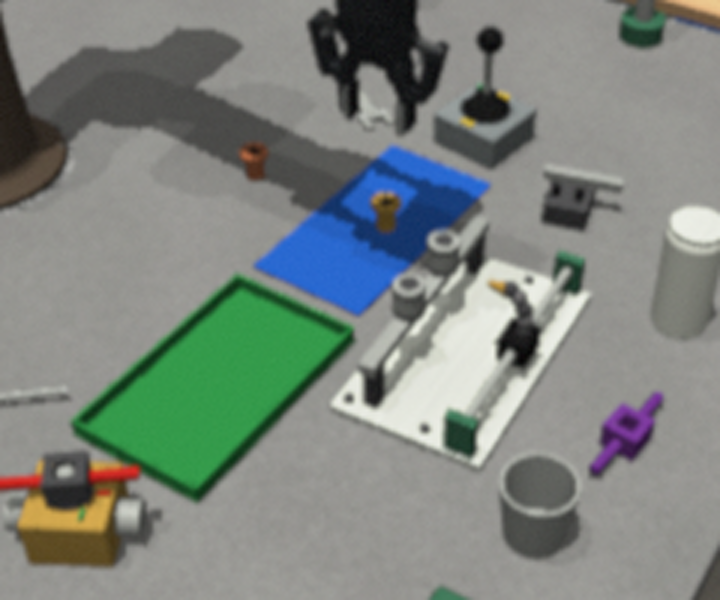

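```bash
python3 - <<'E'
from h import *
C=cam('wrist',status.get_obs())
print(onz(C,(391,248.5),106), onz(C,(378,126),70),onz(C,(401,126),70))
D=cam('side'); g=lambda x,y:(220+x/4,200+y/4)
print('side tops',onz(D,g(271,151),106),onz(D,g(291,81),106))
print('side rail ends',onz(D,g(230,306),70),onz(D,g(258,310),70),onz(D,g(298,55),70),onz(D,g(326,55),70))
B=(cam('scene'))
E
```

```text
[600.88043442  51.06572809 106.        ] [586.86129066 142.3674201   70.        ] [605.47584458 143.43745751  70.        ]
side tops [593.20158376  55.53155066 106.        ] [597.30677159 -16.05717629 106.        ]
side rail ends [594.17809128 148.19878302  70.        ] [578.79496374 147.72325838  70.        ] [610.31866224 -97.90737539  70.        ] [ 592.01034242 -102.22523667   70.        ]
```

```bash
python3 -m crank '[-0.002,0.026,0.01,0,0,0.168, -0.002,0.026,0.01,0,0,0.168, -0.002,0.026,0,0,0,0.168, -0.002,0.026,0,0,0,0.168, -0.002,0.026,0,0,0,0.168, -0.002,0.026,0,0,0,0.168, -0.002,0.026,0,0,0,0.168, -0.002,0.026,0,0,0,0.168, -0.002,0.026,0,0,0,0.168, 0,0,0,0,0,0]'
python3 - <<'E'
from h import *
st();im,C,o=snap('wrist','w19.png')
E
```

```text
time_s: 26.48
tcp_pos: [489.7, 308.3, 286.3]
tcp_rot: [-58.1, 89.9, 31.9]
ft_force: [-0.9, -0.6, -0.4]
opening: 50.7
t 26.48 tcp [489.7 308.3 286.3] jawyaw 90.0 x [ 0.001  0.001 -1.   ] q6 [ 27.9  13.5 101.    0.   65.4 -62.1] F [-0.9 -0.6 -0.4] open 50.7
```

View pics/w19.png

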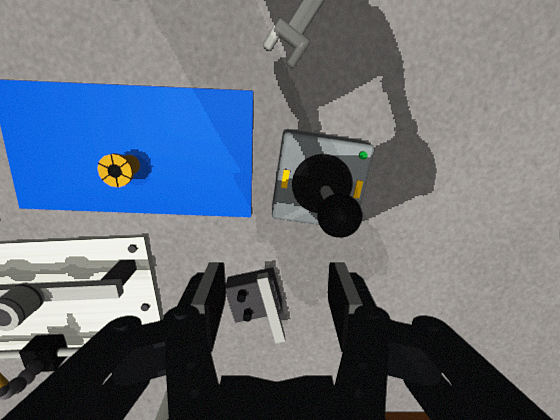

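```bash
python3 - <<'E'
from h import *
C=cam('wrist',status.get_obs())
A=lambda a,b:np.degrees(np.arctan2(b[1]-a[1],b[0]-a[0])).round(1)
q=[onz(C,p,45) for p in [(286,131),(373,145),(364,223),(274,217)]];print([A(q[i],q[(i+1)%4]) for i in range(4)],np.mean(q,0))
a=onz(C,(285,179),45);b=onz(C,(359,188),45);print('marks',a,b,A(a,b))
print('ball',onz(C,(340,216),140))
E
```

```text
[np.float64(81.0), np.float64(-1.2), np.float64(-94.2), np.float64(172.3)] [480.33554587 355.13569041  45.        ]
marks [478.48545124 316.1039351   45.        ] [487.82716893 390.2901768   45.        ] 82.8
ball [483.67939437 353.07010606 140.        ]
```

```bash
python3 -m crank '[-0.003,0.022,0,0,0,-0.06, -0.003,0.023,-0.02,0,0,-0.06, 0,0,-0.024,0,0,0, 0,0,0,0,0,0, 0,0,0,0,0,0]' 0.65
python3 - <<'E'
from h import *
st();im,C,o=snap('wrist','w20.png')
E
```

```text
time_s: 27.15
tcp_pos: [483.4, 351.0, 242.6]
tcp_rot: [-70.5, 89.9, 12.5]
ft_force: [0.2, 0.1, 0.3]
opening: 55.6
t 27.15 tcp [483.4 351.  242.6] jawyaw 82.98 x [ 0.001  0.    -1.   ] q6 [ 31.8  18.3 100.4  -0.   61.3 -51.2] F [0.2 0.1 0.3] open 55.6
```

View pics/w20.png

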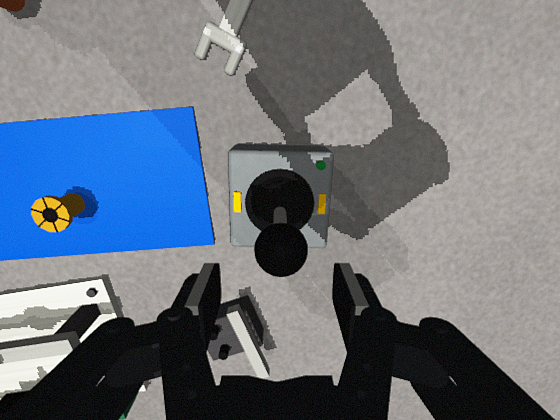

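```bash
python3 -m crank '[0,0.002,-0.02,0,0,0, 0,0,-0.02,0,0,0, 0,0,-0.01,0,0,0, 0,0,0,0,0,0, 0,0,0,0,0,0]'
python3 - <<'E'
from h import *
st();im,C,o=snap('wrist','w21.png')
E
```

```text
time_s: 27.82
tcp_pos: [482.8, 353.7, 192.0]
tcp_rot: [-51.1, 90.0, 32.0]
ft_force: [-0.2, 0.1, -0.0]
opening: 55.6
t 27.82 tcp [482.8 353.7 192. ] jawyaw 83.08 x [ 0.  0. -1.] q6 [ 32.1  22.  101.9  -0.   56.  -51. ] F [-0.2  0.1 -0. ] open 55.6
```

View pics/w21.png

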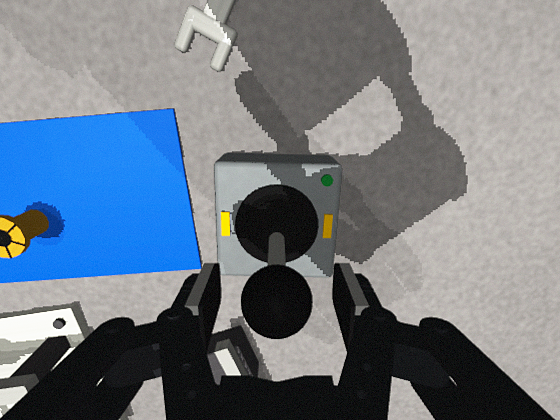

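```bash
python3 -m crank '[0.0015,0.012,-0.001,0,0,0, 0.0015,0.012,-0.001,0,0,0, 0.0015,0.012,-0.001,0,0,0, 0.0015,0.012,-0.001,0,0,0, 0,0,0,0,0,0, 0,0,0,0,0,0]'
python3 - <<'E'
from h import *
st();im,C,o=snap('wrist','w22.png')
snap('side','sd22.png')
E
```

```text
time_s: 28.62
tcp_pos: [488.8, 401.5, 187.7]
tcp_rot: [-120.0, 90.0, -36.9]
ft_force: [1.7, -3.6, 0.5]
opening: 55.4
t 28.62 tcp [488.8 401.5 187.7] jawyaw 83.11 x [ 0. -0. -1.] q6 [ 35.5  25.7  97.2  -0.   57.1 -47.6] F [ 1.7 -3.6  0.5] open 55.4
```

View pics/w22.png

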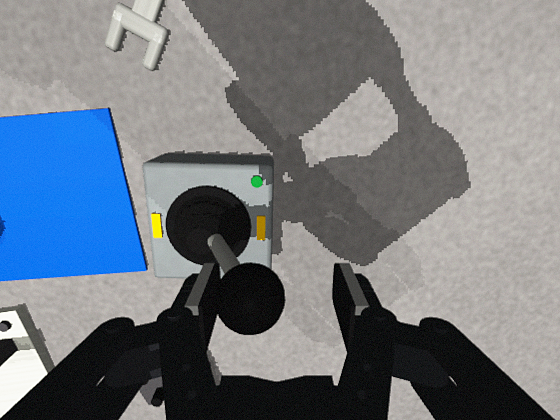

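View pics/sd22.png

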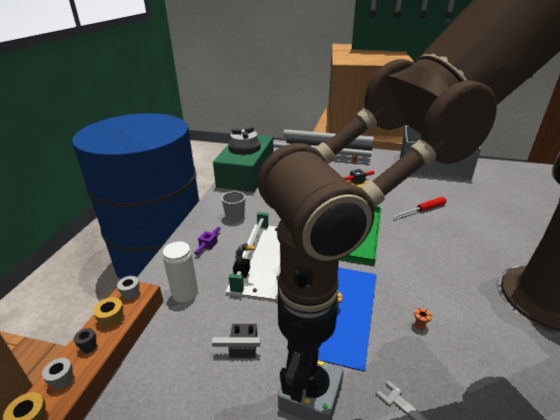

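```bash
python3 -m crank '[0,0.001,0,0,0,0,0,0,0,0,0,0,0,0,0,0,0,0,0,0,0,0,0,0,0,0,0,0,0,0,0,0,0,0,0,0,0,0,0,0,0,0,0,0,0,0,0,0,0,0,0,0,0,0,0,0,0,0,0,0]'; python3 -m crank '[0,0,0,0,0,0,0,0,0,0,0,0,0,0,0,0,0,0,0,0,0,0,0,0,0,0,0,0,0,0,0,0,0,0,0,0,0,0,0,0,0,0]'; python3 -c "
from h import *; st()"
```

```text
time_s: 29.98
tcp_pos: [488.8, 402.0, 187.7]
tcp_rot: [-138.3, 90.0, -55.3]
ft_force: [2.8, -4.4, -0.6]
opening: 55.4
time_s: 30.85
tcp_pos: [488.8, 402.0, 187.7]
tcp_rot: [-134.1, 90.0, -51.0]
ft_force: [3.0, -5.2, -0.3]
opening: 55.6
t 30.85 tcp [488.8 402.  187.7] jawyaw 83.07 x [ 0. -0. -1.] q6 [ 35.5  25.7  97.1  -0.   57.2 -47.5] F [ 3.  -5.2 -0.3] open 55.6
```

Now back to centre and wait.

```bash
python3 -m crank '[-0.0015,-0.012,0.001,0,0,0, -0.0015,-0.012,0.001,0,0,0, -0.0015,-0.012,0.001,0,0,0, -0.0015,-0.013,0.001,0,0,0, 0,0,0,0,0,0, 0,0,0,0,0,0,0,0,0,0,0,0,0,0,0,0,0,0,0,0,0,0,0,0,0,0,0,0,0,0]'
python3 - <<'E'
from h import *
st();im,C,o=snap('wrist','w23.png')
E
```

```text
time_s: 32.1
tcp_pos: [482.5, 353.6, 191.8]
tcp_rot: [127.2, 90.0, -149.7]
ft_force: [0.7, 0.6, -0.3]
opening: 55.3
t 32.1 tcp [482.5 353.6 191.8] jawyaw 83.09 x [-0. -0. -1.] q6 [ 32.1  22.  102.    0.   56.  -51. ] F [ 0.7  0.6 -0.3] open 55.3
```

View pics/w23.png

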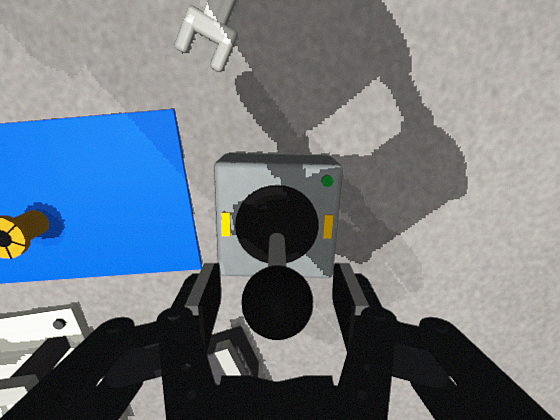

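Stick back at centre, ball free between fingers. Now the right side.

```bash
python3 -m crank '[0,0,0,0,0,0,0,0,0,0,0,0,-0.0015,-0.012,-0.001,0,0,0, -0.0015,-0.012,-0.001,0,0,0, -0.0015,-0.012,-0.001,0,0,0, -0.0015,-0.013,-0.001,0,0,0, 0,0,0,0,0,0, 0,0,0,0,0,0]'
python3 - <<'E'
from h import *
st();im,C,o=snap('wrist','w24.png');snap('scene','sc24.png')
E
```

```text
time_s: 33.15
tcp_pos: [476.5, 304.4, 187.8]
tcp_rot: [71.7, 90.0, 154.8]
ft_force: [0.5, 3.4, 0.8]
opening: 55.9
t 33.15 tcp [476.5 304.4 187.8] jawyaw 83.05 x [-0.  0. -1.] q6 [ 28.1  19.1 106.6   0.   54.3 -54.9] F [0.5 3.4 0.8] open 55.9
```

View pics/w24.png

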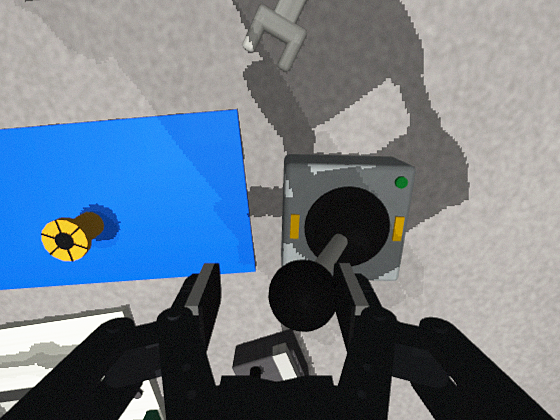

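View pics/sc24.png

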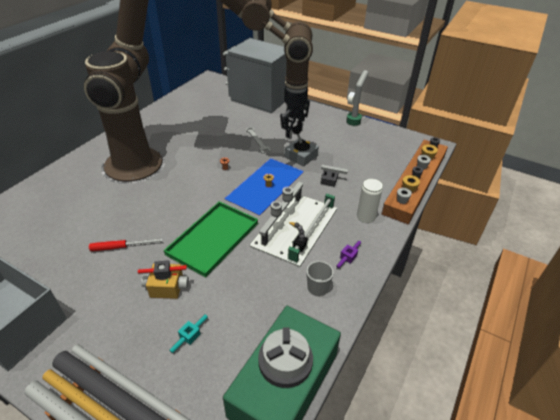

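```bash
python3 -m crank '[0,-0.0015,0,0,0,0,0,0,0,0,0,0,0,0,0,0,0,0,0,0,0,0,0,0,0,0,0,0,0,0,0,0,0,0,0,0,0,0,0,0,0,0,0,0,0,0,0,0,0,0,0,0,0,0,0,0,0,0,0,0]'; python3 -m crank '[0,0,0,0,0,0,0,0,0,0,0,0,0,0,0,0,0,0,0,0,0,0,0,0,0,0,0,0,0,0,0,0,0,0,0,0,0,0,0,0,0,0]'; python3 -m crank '[0.0015,0.012,0.001,0,0,0, 0.0015,0.012,0.001,0,0,0, 0.0015,0.013,0.001,0,0,0, 0.0015,0.0135,0.001,0,0,0, 0,0,0,0,0,0, 0,0,0,0,0,0,0,0,0,0,0,0,0,0,0,0,0,0,0,0,0,0,0,0,0,0,0,0,0,0]'
python3 - <<'E'
from h import *
st();im,C,o=snap('wrist','w25.png')
E
```

```text
time_s: 34.5
tcp_pos: [476.3, 302.9, 187.6]
tcp_rot: [113.0, 90.0, -163.9]
ft_force: [-0.2, 5.0, -2.2]
opening: 55.5
time_s: 35.38
tcp_pos: [476.3, 303.0, 187.6]
tcp_rot: [110.2, 90.0, -166.7]
ft_force: [-1.4, 5.3, -2.9]
opening: 55.2
time_s: 36.62
tcp_pos: [482.6, 353.4, 191.9]
tcp_rot: [-82.3, 90.0, 0.8]
ft_force: [0.5, 0.3, 0.2]
opening: 55.6
t 36.62 tcp [482.6 353.4 191.9] jawyaw 83.07 x [ 0.  0. -1.] q6 [ 32.  22. 102.  -0.  56. -51.] F [0.5 0.3 0.2] open 55.6
```

View pics/w25.png

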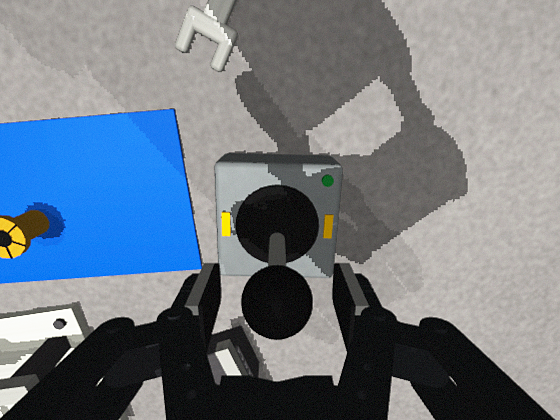

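```bash
python3 -m crank '[0,0,0.04,0,0,0, 0,0,0.05,0,0,0, 0.014,-0.037,0,0,0,-0.174, 0.014,-0.037,0,0,0,-0.174, 0.014,-0.037,0,0,0,-0.174, 0.014,-0.037,0,0,0,-0.174, 0.014,-0.037,0,0,0,-0.174, 0.014,-0.037,0,0,0,-0.174, 0.014,-0.038,0,0,0,-0.174, 0.015,-0.038,-0.01,0,0,-0.174]' 0.6
python3 -m crank '[0,0,-0.03,0,0,0,0,0,0,0,0,0]'
python3 - <<'E'
from h import *
st();im,C,o=snap('wrist','w26.png');snap('scene','sc26.png')
E
```

```text
time_s: 37.92
tcp_pos: [596.6, 54.2, 272.9]
tcp_rot: [-0.6, 89.8, 2.4]
ft_force: [0.7, 1.2, 1.0]
opening: 51.4
time_s: 38.17
tcp_pos: [593.6, 54.8, 239.1]
tcp_rot: [177.2, 89.6, -179.6]
ft_force: [1.2, 0.4, 0.2]
opening: 51.3
t 38.17 tcp [593.6  54.8 239.1] jawyaw 3.26 x [-0.007 -0.    -1.   ] q6 [  1.1  18.6 100.4   0.   61.4  -2.2] F [1.2 0.4 0.2] open 51.3
```

View pics/w26.png

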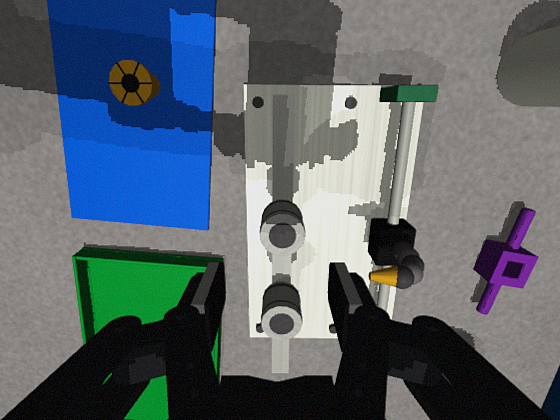

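View pics/sc26.png

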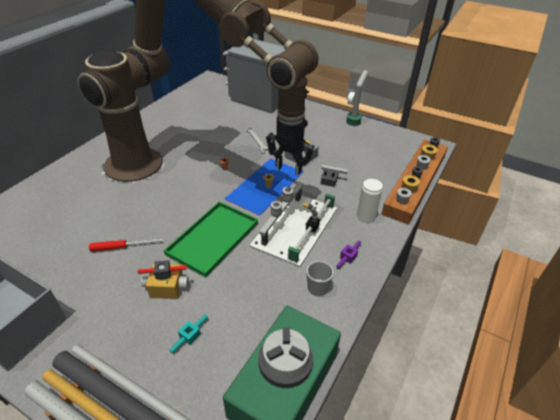

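```bash
python3 -m crank '[0,-0.001,-0.03,0,0,0, 0,0,-0.03,0,0,0, 0,0,-0.02,0,0,0, 0,0,0,0,0,0, 0,0,0,0,0,0]'
python3 - <<'E'
from h import *
st();im,C,o=snap('wrist','w27.png')
E
```

```text
time_s: 38.9
tcp_pos: [596.6, 54.8, 163.2]
tcp_rot: [-1.7, 89.9, 1.7]
ft_force: [0.7, -0.9, 1.1]
opening: 51.2
t 38.9 tcp [596.6  54.8 163.2] jawyaw 3.35 x [ 0.002  0.    -1.   ] q6 [  1.1  24.3 102.7   0.   52.9  -2.3] F [ 0.7 -0.9  1.1] open 51.2
```

View pics/w27.png

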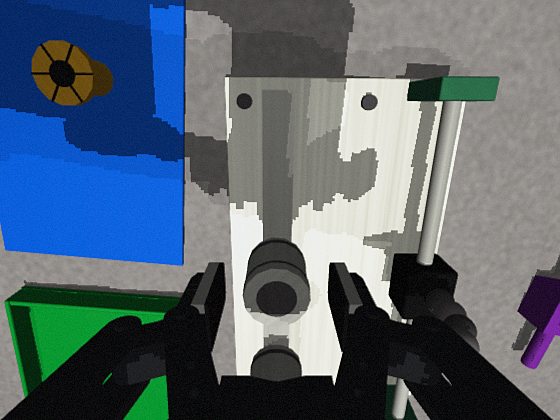

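```bash
python3 -m crank '[0.0005,-0.002,-0.008,0,0,0, 0,0,-0.006,0,0,0, 0,0,0,0,0,0]'
python3 -m crank '[0,0,0,0,0,0, 0,0,0,0,0,0, 0,0,0,0,0,0, 0,0,0,0,0,0]' 0.2 50
python3 -c "
from h import *; st()"
python3 -m crank '[0,0,0.04,0,0,0, 0,0,0.04,0,0,0, 0,0,0.02,0,0,0, -0.034,-0.036,0,0,0,0, -0.034,-0.036,0,0,0,0, -0.034,-0.036,0,0,0,0, -0.034,-0.036,0,0,0,0,0,0,0,0,0,0,0,0,0,0,0,0]'
python3 -c "
from h import *; st();snap('wrist','w28.png');snap('scene','sc28.png')"
```

```text
time_s: 39.33
tcp_pos: [595.5, 52.4, 147.1]
tcp_rot: [176.3, 89.9, 179.6]
ft_force: [-0.1, 0.6, -0.1]
opening: 51.5
time_s: 39.83
tcp_pos: [596.3, 52.5, 148.1]
tcp_rot: [-2.0, 90.0, 1.3]
ft_force: [-0.7, 0.2, 0.4]
opening: 30.6
t 39.83 tcp [596.3  52.5 148.1] jawyaw 3.32 x [ 0.001  0.    -1.   ] q6 [  0.9  25.5 103.    0.   51.5  -2.5] F [-0.7  0.2  0.4] open 30.6
time_s: 40.95
tcp_pos: [460.2, -91.4, 247.6]
tcp_rot: [62.5, 90.0, 65.8]
ft_force: [0.8, -0.1, -1.5]
opening: 30.7
t 40.95 tcp [460.2 -91.4 247.6] jawyaw 3.27 x [ 0.     0.001 -1.   ] q6 [-16.6   4.1 116.9   0.   59.  -19.9] F [ 0.8 -0.1 -1.5] open 30.7
```

View pics/w28.png

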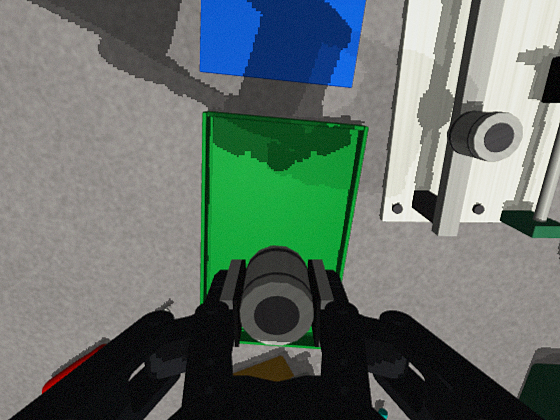

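View pics/sc28.png

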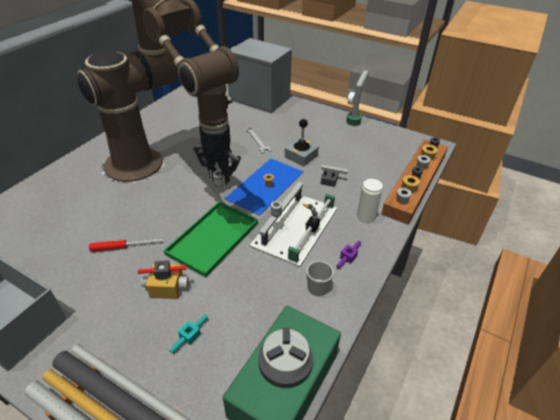

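```bash
python3 - <<'E'
from h import *
C=cam('wrist',status.get_obs())
for p in [(205,112),(366,126),(318,347),(245,342)]: print(onz(C,p,22).round(0))
E
```

```text
[393. -19.  22.]
[537. -23.  22.]
[ 519. -268.   22.]
[ 435. -266.   22.]
```

```bash
python3 -m crank '[0,0,-0.04,0,0,0, 0,0,-0.05,0,0,0, 0,0,-0.04,0,0,0, 0,0,-0.02,0,0,0, 0,0,-0.01,0,0,0, 0,0,-0.004,0,0,0, 0,0,0,0,0,0,0,0,0,0,0,0]'
python3 -c "
from h import *; st()"
```

```text
time_s: 42.05
tcp_pos: [461.0, -91.7, 84.8]
tcp_rot: [-19.6, 89.9, -16.3]
ft_force: [0.4, -0.3, -2.8]
opening: 30.6
t 42.05 tcp [461.  -91.7  84.8] jawyaw 3.33 x [ 0.002 -0.001 -1.   ] q6 [-16.6  20.6 121.1   0.   38.2 -19.9] F [ 0.4 -0.3 -2.8] open 30.6
```

Then lower 2 mm, release, and go for the second bush at about (601, -20).

```bash
python3 -m crank '[0,0,-0.002,0,0,0, 0,0,0,0,0,0]';python3 -m crank '[0,0,0,0,0,0, 0,0,0,0,0,0, 0,0,0,0,0,0]' 0.6;  python3 -m crank '[0,0,0.03,0,0,0, 0,0,0.05,0,0,0, 0,0,0.05,0,0,0, 0,0,0.03,0,0,0, 0.035,0.018,0,0,0,0, 0.035,0.018,0,0,0,0, 0.035,0.018,0,0,0,0, 0.034,0.017,0,0,0,0, 0,0,-0.03,0,0,0, 0,0,-0.03,0,0,0]'; python3 -m crank '[0,0,-0.015,0,0,0, 0,0,0,0,0,0]'
python3 -c "
from h import *; st();snap('wrist','w29.png');snap('scene','sc29.png')"
```

```text
time_s: 42.3
tcp_pos: [460.2, -91.6, 82.1]
tcp_rot: [-20.5, 90.0, -17.2]
ft_force: [1.0, -0.7, -1.7]
opening: 30.5
time_s: 42.68
tcp_pos: [460.2, -91.6, 82.0]
tcp_rot: [-16.2, 90.0, -12.9]
ft_force: [-0.6, -0.9, 0.4]
opening: 51.2
time_s: 43.92
tcp_pos: [599.8, -20.1, 181.4]
tcp_rot: [-9.0, 89.9, -5.7]
ft_force: [0.3, -0.3, -0.8]
opening: 51.4
time_s: 44.18
tcp_pos: [598.1, -20.5, 165.6]
tcp_rot: [170.4, 89.8, 173.8]
ft_force: [0.0, -0.1, -0.2]
opening: 51.5
t 44.17 tcp [598.1 -20.5 165.6] jawyaw 3.31 x [-0.003  0.    -1.   ] q6 [ -6.1  24.2 102.5   0.   53.5  -9.4] F [ 0.  -0.1 -0.2] open 51.5
```

View pics/w29.png

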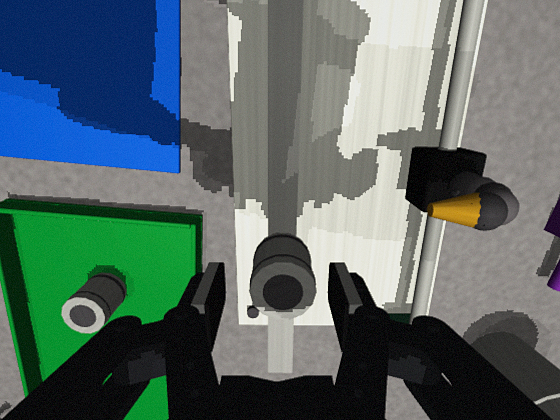

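View pics/sc29.png

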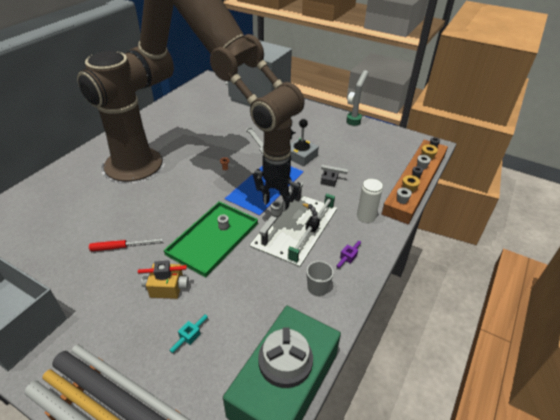

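```bash
python3 -m crank '[0.001,0,-0.01,0,0,0, 0,0,-0.008,0,0,0, 0,0,0,0,0,0]'
python3 -m crank '[0,0,0,0,0,0, 0,0,0,0,0,0, 0,0,0,0,0,0, 0,0,0,0,0,0]' 0.2 50
python3 -c "
from h import *; st()"
python3 -m crank '[0,0,0.04,0,0,0, 0,0,0.04,0,0,0, 0,0,0.02,0,0,0, -0.035,-0.04,0,0,0,0, -0.035,-0.04,0,0,0,0, -0.035,-0.04,0,0,0,0, -0.035,-0.04,0,0,0,0,0,0,0,0,0,0,0,0,0,0,0,0]'
python3 -c "
from h import *; st();snap('wrist','w30.png');snap('scene','sc30.png')"
```

```text
time_s: 44.65
tcp_pos: [599.4, -20.5, 148.0]
tcp_rot: [169.8, 89.9, 173.1]
ft_force: [0.1, -1.0, -0.1]
opening: 51.1
time_s: 45.15
tcp_pos: [600.3, -20.5, 149.2]
tcp_rot: [-11.8, 90.0, -8.5]
ft_force: [0.6, -0.2, 1.8]
opening: 30.6
t 45.15 tcp [600.3 -20.5 149.2] jawyaw 3.33 x [ 0.001 -0.    -1.   ] q6 [ -6.1  25.6 102.7  -0.   51.7  -9.4] F [ 0.6 -0.2  1.8] open 30.6
time_s: 46.28
tcp_pos: [459.9, -180.4, 248.5]
tcp_rot: [106.1, 90.0, 109.4]
ft_force: [-0.3, -0.9, -1.5]
opening: 30.7
t 46.27 tcp [ 459.9 -180.4  248.5] jawyaw 3.26 x [-0.     0.001 -1.   ] q6 [-26.5   6.9 113.7   0.   59.4 -29.8] F [-0.3 -0.9 -1.5] open 30.7
```

View pics/w30.png

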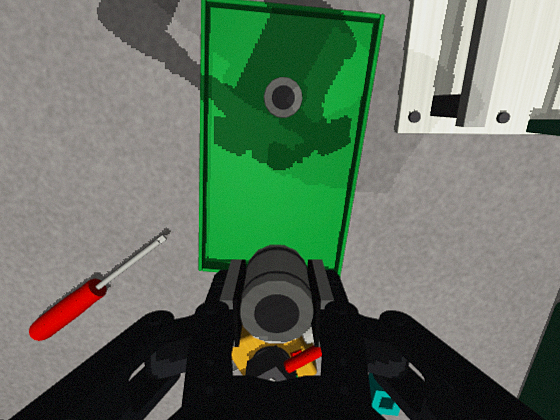

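View pics/sc30.png

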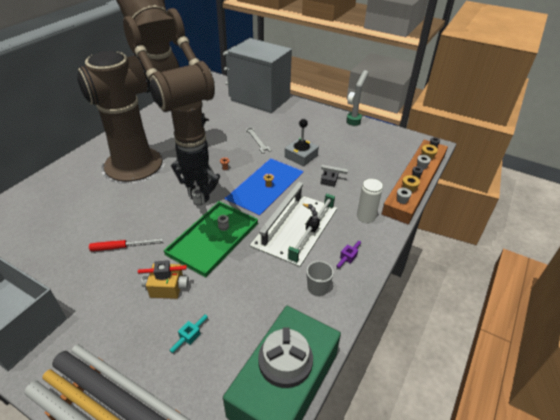

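```bash
python3 -m crank '[0,0.008,-0.04,0,0,0, 0,0,-0.05,0,0,0, 0,0,-0.04,0,0,0, 0,0,-0.02,0,0,0, 0,0,-0.01,0,0,0, 0,0,-0.005,0,0,0, 0,0,0,0,0,0,0,0,0,0,0,0]'
python3 -c "
from h import *; st()"
```

```text
time_s: 47.38
tcp_pos: [460.9, -172.8, 84.8]
tcp_rot: [-28.3, 89.9, -25.0]
ft_force: [0.4, 1.0, -1.3]
opening: 30.1
t 47.38 tcp [ 460.9 -172.8   84.8] jawyaw 3.33 x [ 0.002 -0.001 -1.   ] q6 [-25.6  22.5 118.2   0.   39.3 -29. ] F [ 0.4  1.  -1.3] open 30.1
```

```bash
python3 -m crank '[0,0,-0.001,0,0,0, 0,0,0,0,0,0]';python3 -m crank '[0,0,0,0,0,0, 0,0,0,0,0,0, 0,0,0,0,0,0]' 0.6;  python3 -m crank '[0,0,0.03,0,0,0, 0,0,0.05,0,0,0, 0,0,0.05,0,0,0, 0,0,0.05,0,0,0, 0,0,0.03,0,0,0, 0,0,0,0,0,0,0,0,0,0,0,0]'
python3 - <<'E'
from h import *
st();snap('wrist','w31.png');im=snap('scene','sc31.png')[0]
cv2.imwrite('pics/sc31c.png',cv2.resize(im[110:310,140:380],None,fx=3,fy=3,interpolation=2))
im=snap('side','sd31.png')[0];cv2.imwrite('pics/sd31c.png',cv2.resize(im[140:280,300:460],None,fx=4,fy=4,interpolation=2))
E
```

```text
time_s: 47.62
tcp_pos: [460.2, -172.6, 83.3]
tcp_rot: [-27.4, 90.0, -24.1]
ft_force: [-0.2, -0.6, -0.5]
opening: 30.9
time_s: 48.0
tcp_pos: [460.2, -172.6, 83.0]
tcp_rot: [-29.0, 90.0, -25.6]
ft_force: [0.7, 0.3, -0.2]
opening: 51.2
time_s: 48.88
tcp_pos: [459.3, -172.1, 291.7]
tcp_rot: [151.1, 89.9, 154.4]
ft_force: [0.5, 0.6, -0.3]
opening: 50.8
t 48.88 tcp [ 459.3 -172.1  291.7] jawyaw 3.32 x [-0.002  0.001 -1.   ] q6 [-25.6   3.5 111.9  -0.   64.7 -29. ] F [ 0.5  0.6 -0.3] open 50.8
```

View pics/w31.png

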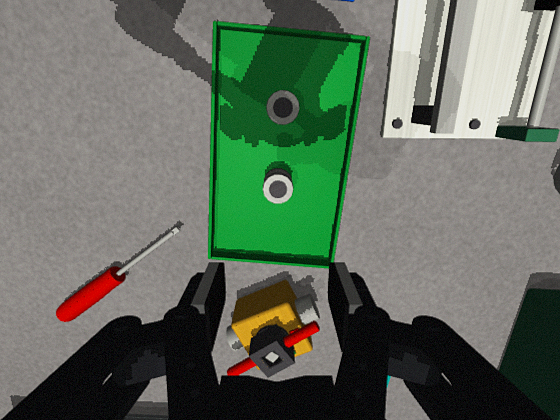

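View pics/sc31c.png

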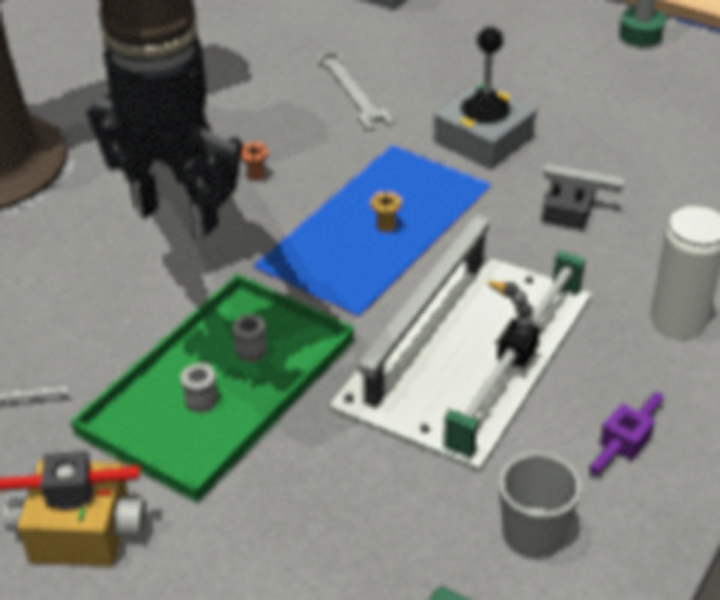

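View pics/sd31c.png

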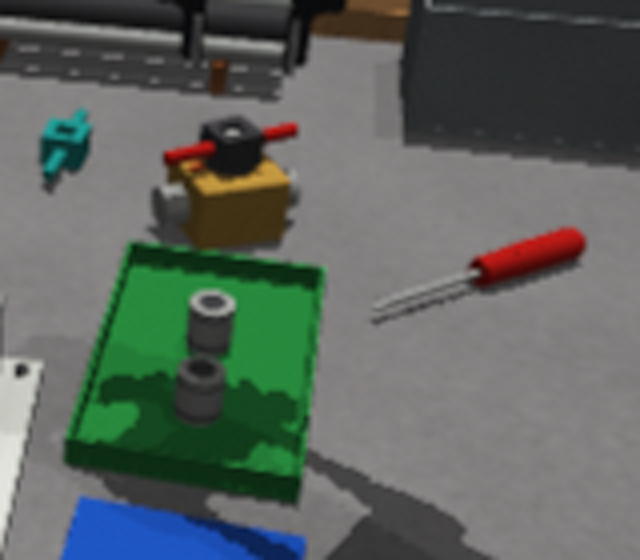

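Every check passes: both bushes stand in the tray, the handle is on the open valve, the stick is upright, and the collet and tool block haven't moved. Handing in.

```bash
python3 -c "
from bench import robot; print(robot.finish_job())"
```

```text
the job is handed in; nothing more can be done
None
```

I carried out every step and handed the job in at about 49 s on the robot's clock; the hand-in gave no verdict.

- **Handle and valve:** I fitted the red handle fully down on the spindle and turned it clockwise until the wrist moment rose at the stop. I did not measure the spindle angle at the end. I take the valve to be open from that moment and from how the spindle sits in the bore.
- **Bushes:** Only two were present, and I stood both on the rail. The camera readings put them about 1 mm off its centre line.
- **Joystick:** I pushed the stick left and then right, holding each for more than two seconds. From the ball's position and a force of about 3.5–5 N, I estimate the tilt at 0.4 rad or more. Both times the wrist pictures showed it back at centre with the ball clear of the fingers.
- **Last pictures:** Both bushes stand upright in the green tray and the handle is seated level on the valve. The stick is upright, the collet and tool block appear not to have moved, and the gripper is clear of everything.

No check failed. The camera views disagreed by a few mm in places, most of all the rail position from the scene camera. There I lined up on what the wrist camera showed relative to the gripper.

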